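# Find the blue objective and load the objective changer

## Task

Load the microscope's objective changer: stand every white-banded objective from the bench, and the blue-banded one that is shut away in one of the three lens cases, upright in a cup of its own and press each down until its cup is fully home. To keep dust out, have only one case open at a time, press each lid fully shut again, leave the red and green objectives in their cases, and do not disturb the other things on the bench.

Things in the scene. Friction and masses are not known exactly. Their poses are not given: they have to be found in the camera images.
- caseA_mid (a point): centre of the underside of a fixed grey lens case, 122 x 122 mm and 70 mm tall, open at the top, 5 mm walls and floor; inside, foam 18 mm high leaves a square pocket 60 mm wide in the middle of the floor, in which one objective stands (its foot 5 mm above the bench). Its x axis points from the front of the case to its hinge, z up.
- lidA (a joint): lid of case A, rad: 0 shut, grows as it opens, up to 1.8; the lid stays where it is left (stiff hinge: about 2 N at the tongue moves it). Hinge line along the case's y, 61 mm to +x of the case's centre and 70.5 mm above the bench; the blue lid plate (grey panel on top), 122 x 122 mm and 8 mm thick, lies on the rim when shut, its top 78.5 mm above the bench.
- lidA_tongue (a point): grip point of the black tongue of lid A: 24 mm wide along y, 8 mm thick, sticking out 30 mm from the lid's front edge, in line with the plate. This point is 138 mm from the hinge line along the lid, 4 mm above the lid's underside; lid axes: x towards the hinge, y along it, z out of its top. Pinched along y, the tongue can turn between the fingers as the lid swings.
- caseB_mid (a point): centre of the underside of a fixed grey lens case, 122 x 122 mm and 70 mm tall, open at the top, 5 mm walls and floor; inside, foam 18 mm high leaves a square pocket 60 mm wide in the middle of the floor, in which one objective stands (its foot 5 mm above the bench). Its x axis points from the front of the case to its hinge, z up.
- lidB (a joint): lid of case B, rad: 0 shut, grows as it opens, up to 1.8; the lid stays where it is left (stiff hinge: about 2 N at the tongue moves it). Hinge line along the case's y, 61 mm to +x of the case's centre and 70.5 mm above the bench; the blue lid plate (grey panel on top), 122 x 122 mm and 8 mm thick, lies on the rim when shut, its top 78.5 mm above the bench.
- lidB_tongue (a point): grip point of the black tongue of lid B: 24 mm wide along y, 8 mm thick, sticking out 30 mm from the lid's front edge, in line with the plate. This point is 138 mm from the hinge line along the lid, 4 mm above the lid's underside; lid axes: x towards the hinge, y along it, z out of its top. Pinched along y, the tongue can turn between the fingers as the lid swings.
- caseC_mid (a point): centre of the underside of a fixed grey lens case, 122 x 122 mm and 70 mm tall, open at the top, 5 mm walls and floor; inside, foam 18 mm high leaves a square pocket 60 mm wide in the middle of the floor, in which one objective stands (its foot 5 mm above the bench). Its x axis points from the front of the case to its hinge, z up.
- lidC (a joint): lid of case C, rad: 0 shut, grows as it opens, up to 1.8; the lid stays where it is left (stiff hinge: about 2 N at the tongue moves it). Hinge line along the case's y, 61 mm to +x of the case's centre and 70.5 mm above the bench; the blue lid plate (grey panel on top), 122 x 122 mm and 8 mm thick, lies on the rim when shut, its top 78.5 mm above the bench.
- lidC_tongue (a point): grip point of the black tongue of lid C: 24 mm wide along y, 8 mm thick, sticking out 30 mm from the lid's front edge, in line with the plate. This point is 138 mm from the hinge line along the lid, 4 mm above the lid's underside; lid axes: x towards the hinge, y along it, z out of its top. Pinched along y, the tongue can turn between the fingers as the lid swings.
- cup1_seat (a point): centre of the brass floor of cup 1 of the objective changer, a fixed dark steel block 74 x 174 mm, 46 mm tall, with three round holes 50 mm wide in a row along its y, 58 mm apart (x and y of this frame are the block's, z up). An objective stands on the floor; the floor lies 28 mm above the bench when up and 18 mm when fully home.
- cup1 (a joint): how far that floor is pressed down, m: 0 up, 0.010 fully home; about 7 to 10 N from above pushes it slowly down and it stays where it is left.
- cup2_seat (a point): centre of the brass floor of cup 2 of the objective changer, a fixed dark steel block 74 x 174 mm, 46 mm tall, with three round holes 50 mm wide in a row along its y, 58 mm apart (x and y of this frame are the block's, z up). An objective stands on the floor; the floor lies 28 mm above the bench when up and 18 mm when fully home.
- cup2 (a joint): how far that floor is pressed down, m: 0 up, 0.010 fully home; about 7 to 10 N from above pushes it slowly down and it stays where it is left.
- cup3_seat (a point): centre of the brass floor of cup 3 of the objective changer, a fixed dark steel block 74 x 174 mm, 46 mm tall, with three round holes 50 mm wide in a row along its y, 58 mm apart (x and y of this frame are the block's, z up). An objective stands on the floor; the floor lies 28 mm above the bench when up and 18 mm when fully home.
- cup3 (a joint): how far that floor is pressed down, m: 0 up, 0.010 fully home; about 7 to 10 N from above pushes it slowly down and it stays where it is left.
- blue_mid (a point): centre of the wanted objective: an upright cylinder 40 mm wide and 60 mm tall with flat ends, about 0.15 kg with a heavy foot, black, silver and black bands, with a blue band and blue rim on top; z along its axis, up when standing. It starts in one of the three shut cases.
- red_mid (a point): centre of another objective, same size, with a red band and rim; it starts in one of the shut cases and stays there.
- green_mid (a point): centre of another objective, same size, with a green band and rim; it starts in one of the shut cases and stays there.
- white1_mid (a point): centre of a white-banded objective, same size, standing on the bench in front of the cases; one or two of them are there.
- white2_mid (a point): centre of a white-banded objective, same size, standing on the bench in front of the cases; one or two of them are there.
- wellplate: bystander: clear 12-well plate, 86 x 128 x 20 mm; origin at the centre of its underside.
- tipbox: bystander: yellow tip box with white top, 85 x 120 x 60 mm; origin at the centre of its underside.
- bottle: bystander: small bottle 48 mm wide, 100 mm tall; origin at the centre of its underside.

How it is judged:
By the outcome, as a careful person would: the job done as asked, in the order asked, and still so for the second after the job is handed in, with the robot touching nothing.
Of white1, white2 only 1 to 2 are there at a start; the rules pass over those that are not, and their reading is None.
At some moment in a run one of white1, white2 may be knocked a few centimetres aside while the robot is not near it.
It also fails if it takes over 210 s, if anything falls off the work surface, if the arm or the gripper's body presses on something with over 40 N, if the wrist force passes 120 N, or if a joint passes its speed limit or range.

## Robot

A 6-joint arm with a two-finger parallel gripper is mounted at the origin on the work surface. World frame = base frame: x ahead of the robot, y to its left, z up, the work surface at z = 0. Lengths are in m, angles in rad, forces in N, time in s.
With the tool pointing down it reaches from about 0.25 to 0.775 m from the base axis. Payload 4 kg.
Tool frame: the origin (TCP) lies midway between the tips of the shut fingers; the grasp point (between the pads) lies grip_point_offset behind it (grip_point_offset is the distance from the TCP to the grasp point, in m); z points along the fingers, y is the line along which they close (so a half turn about z gives the same grasp; the last joint's range is limited). The gripper opens to 94 mm and grips with 3 to 60 N. Pads are 16 mm wide; open, the fingers measure 119 mm over their backs; the gripper's body (75 mm by 177 mm) begins 78 mm behind the grasp point.
Start: joints at [1.229, 0.087, 1.371, -0, 1.684, -0.103], TCP at [0.13, 0.534, 0.206] pointing down, gripper open.
Joint ranges: [-3.1, 3.1], [-0.76, 2.03], [0.27, 2.55], [-1.08, 4.22], [0.17, 2.65], [-2.57, 2.57]. Speed limits (rad/s): [2.79, 2.79, 3.14, 3.14, 3.14, 3.14].

## Interface

Orientations are given as [roll, pitch, yaw] about the fixed x, y, z axes, in that order (R = Rz(yaw) Ry(pitch) Rx(roll)).
In Python, from bench import * gives the robot as it stands. The module is installed in compiled form; this text tells all that it offers.
- The arm moves only by the tool apply_moves, never from a script. Its argument "commands" is a list of rows, each a list of 7 numbers: the turn, a rotation vector about the world's x, y, z in rad, then the shift along the world's x, y, z in m, then the opening in per cent of the stroke, from 0 (shut) to 100 (fully open). In form: [[ax, ay, az, x, y, z, jaw], ...]. A call has exactly 5 rows; each row is the pose to reach, as a shift and turn from the pose commanded when the call began; what a row does not reach only later rows make up. A row lasts 1/10 s, in which the tool goes at most 50 mm and 8.59 degrees, less where a joint would pass 70% of its speed; a pose out of reach is approached as far as the arm can. A call with a gripper value outside its range is refused whole. The fingers move at their own pace and stop on an object; the grip force is fixed at half the most. Time passes only in rows, so rows that repeat a pose let the fingers close, or fill a call up. It gives the time, the measured TCP pose, the force, the opening and the grip force at its end, in the units of the state.
- get_obs(): the state, without advancing time (a new reading comes with each control period).
- snapshot(name): name is "scene" or "top" or "wrist"; returns a dict with "pixels" (384x512x3 uint8, red, green, blue), "vertical_fov" (degrees; the focal length in pixels is half the picture's height over the tangent of half this angle, whatever the lens; pixels are square), "cx", "cy" (the principal point, pixels), "rvec" (rotation vector, rad) and "tvec" (3), from world to camera coordinates, as OpenCV has them. Camera axes: x right, y down, z forward; pixel columns grow to the right and rows downward; lengths in m; the calibration is good to about 2 mm. A picture is of the moment at which its call begins. There is no depth.
- close_job(): hands the job in; it is judged then, once.
Trained networks look in the newest picture that a camera, given by its name, has taken for a name from the list of things; names that differ only in an ending like _2 or _b are one class to them, and where a whole thing is asked for, a point or a joint stands for the part that bears it (a point fixed in the world has none). Each returns a list of dicts, best first, with "score" (0 to 1); they miss things now and then, are a little off and sometimes report something else, mostly with a low value. They report only what shows in the picture. A call takes as long as a camera call.
- masks_of(camera, query): "mask" (384x512 bool, what is visible of it) and "extent" ([left, top, right, bottom] in pixels, round what is visible of it).
- place_of(camera, query): "pixel" ([column, row] in pixels: a listed point, or the origin of a listed thing).
The state is a dict: "time": time; "joint_positions": joint angles; "qvel": joint speeds; "joint_torque": joint torques, N m; "tool_pos": TCP position; "ee_rot": TCP orientation; "wrist_force": force on the tool from outside, world axes, zero at the start; "wrist_torque": the same for the moment, N m; "width": finger opening in m; "finger_force": force on a finger pad.
Only numpy, scipy, OpenCV 4.12 (cv2) and the standard library are available. Lean on these libraries where they do the work, as an engineer would, in place of code of your own. Each camera call takes 0.05 s, during which the arm holds its last target. There are 200 camera calls.

## Working session

There is one attempt and no reset: what is moved stays moved. The work goes in short steps, Python scripts to look and compute and a tool call to move; the robot and the scene stay as the last step left them, time stands still between calls to the robot, and variables do not carry over. Pictures are saved under pics/ and viewed, at most 14 in all, crops included, and the job is handed in when it is done.

Besides the shell and the picture viewer there is one more tool, called after "Emit:" as name(argument=value, ...), one argument or row to a line, values as JSON. apply_moves: Moves the arm, as the interface text tells. Its arguments: {"type":"object","properties":{"commands":{"type":"array"}},"required":["commands"]}

```bash
mkdir -p pics
cat > h.py <<'E'
from bench import *
import numpy as np, cv2
def snap(c,f=None):
    s=snapshot(c)
    if f: cv2.imwrite('pics/'+f+'.png',s['pixels'][:,:,::-1])
    return s
def K(s):
    f=s['pixels'].shape[0]/2/np.tan(np.radians(s['vertical_fov'])/2)
    return np.array([[f,0,s['cx']],[0,f,s['cy']],[0,0,1.]])
def unproj(s,p,z):
    R=cv2.Rodrigues(np.array(s['rvec'],float))[0];t=np.array(s['tvec'],float)
    d=R.T@np.linalg.solve(K(s),[p[0],p[1],1.]);c=-R.T@t
    return c+d*(z-c[2])/d[2]
def proj(s,P):
    return cv2.projectPoints(np.array(P,float).reshape(-1,1,3),np.array(s['rvec'],float),np.array(s['tvec'],float),K(s),None)[0].reshape(-1,2)
E
python3 - <<'E'
from h import *
np.set_printoptions(precision=3,suppress=True)
o=get_obs();print({k:o[k] for k in('time','tool_pos','ee_rot','width','wrist_force')})
try: print(grip_point_offset)
except Exception as e: print(e)
S={c:snap(c,c+'0') for c in('scene','top')}
for c,s in S.items(): print(c,s['vertical_fov'],s['cx'],s['cy'],s['rvec'],s['tvec'])
Z={'caseA_mid':0,'caseB_mid':0,'caseC_mid':0,'lidA_tongue':.0745,'lidB_tongue':.0745,'lidC_tongue':.0745,'cup1_seat':.028,'cup2_seat':.028,'cup3_seat':.028,'white1_mid':.03,'white2_mid':.03,'wellplate':0,'tipbox':0,'bottle':0}
for n,z in Z.items():
  for c,s in S.items():
    for d in place_of(c,n)[:3]: print(n,c,round(d['score'],2),np.round(d['pixel'],1),unproj(s,d['pixel'],z)[:2])
E
```

```text
{'time': 0.0, 'tool_pos': array([0.13 , 0.534, 0.204]), 'ee_rot': array([-3.139, -0.   ,  2.903]), 'width': 0.0937434022418048, 'wrist_force': array([-1.379,  0.066,  0.524])}
0.0188
scene 52.91743210319322 254.22127708676396 191.3479360131884 [ 2.303  0.969 -0.35 ] [-0.456 -0.251  1.43 ]
top 44.087613927595974 263.32482280292396 192.41139807902124 [ 2.181 -2.124  0.153] [0.014 0.579 1.286]
caseA_mid scene 0.67 [285.6 146.4] [0.483 0.319]
caseB_mid scene 0.81 [271.4 199.9] [0.613 0.115]
caseB_mid scene 0.33 [186.4 188.5] [ 0.39  -0.046]
caseB_mid top 0.67 [295.9 251.8] [ 0.416 -0.068]
caseC_mid scene 0.58 [117.8 256.9] [ 0.452 -0.336]
lidA_tongue scene 0.82 [272.5 116.1] [0.399 0.338]
lidA_tongue scene 0.5 [ 90.4 228.6] [ 0.374 -0.349]
lidA_tongue scene 0.29 [229.6 168.2] [0.476 0.069]
lidA_tongue top 0.73 [150.5 257. ] [0.392 0.326]
lidB_tongue scene 0.76 [253.7 166.7] [0.523 0.126]
lidB_tongue top 0.71 [224.5 202.3] [0.544 0.134]
lidC_tongue scene 0.57 [ 95.  228.2] [ 0.382 -0.34 ]
lidC_tongue top 0.64 [401.3 269.6] [ 0.375 -0.344]
cup1_seat scene 0.42 [236.4 228.1] [ 0.628 -0.045]
[... 321 characters left out ...]
[226.3 171.4] [0.447 0.077]
white1_mid top 0.66 [238.8 239.9] [0.445 0.094]
white2_mid scene 0.69 [186.1 189. ] [ 0.414 -0.06 ]
white2_mid top 0.54 [293.2 252.6] [ 0.414 -0.058]
wellplate scene 0.74 [281.3 262.5] [ 0.784 -0.022]
wellplate scene 0.47 [227.3 168.5] [0.418 0.105]
wellplate top 0.65 [241.2 236. ] [0.457 0.089]
wellplate top 0.56 [284.2 124.6] [ 0.787 -0.027]
wellplate top 0.34 [400.4 269.5] [ 0.374 -0.364]
tipbox scene 0.75 [336.4 191.8] [0.734 0.285]
tipbox top 0.77 [174.6 137.4] [0.739 0.292]
tipbox top 0.51 [368.4 154.7] [ 0.703 -0.275]
bottle scene 0.72 [223.3 238.7] [ 0.614 -0.086]
bottle scene 0.64 [196.  304.2] [ 0.712 -0.266]
bottle top 0.59 [369.8 152.5] [ 0.71  -0.279]
```

```bash
python3 -c "
import cv2
cv2.imwrite('pics/t1.png',cv2.resize(cv2.imread('pics/top0.png'),(800,600),interpolation=cv2.INTER_CUBIC))
cv2.imwrite('pics/s1.png',cv2.resize(cv2.imread('pics/scene0.png'),(800,600),interpolation=cv2.INTER_CUBIC))"
```

```text
(no output)
```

View pics/t1.png

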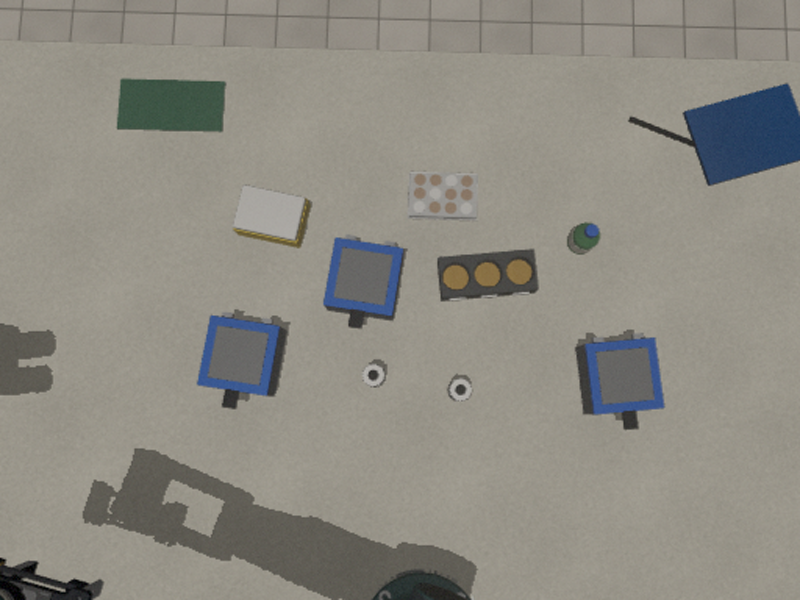

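View pics/s1.png

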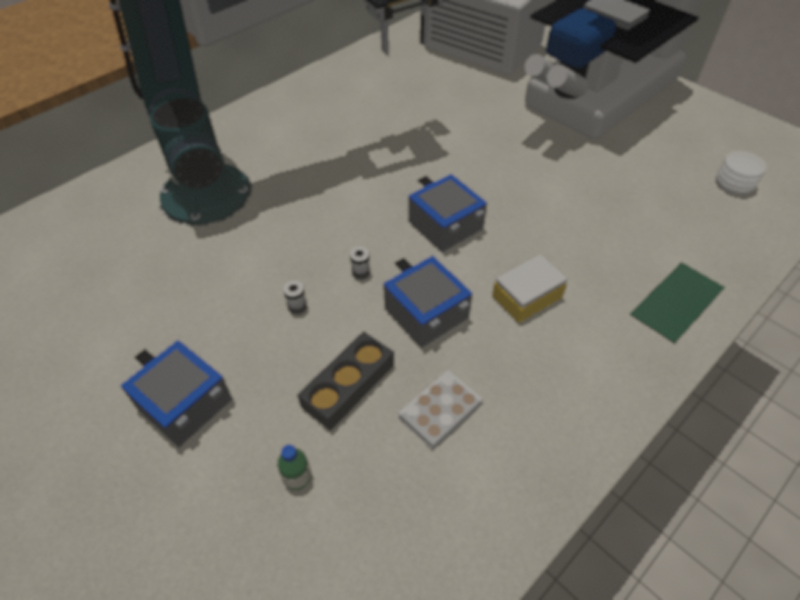

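The top view shows two whites at (373,374) and (460,388). The cups are near (455,277), (487,274) and (518,271), and the cases are A on the left, B in the middle and C on the right. Next I'll fit the geometry.

Run:
```python
from h import *
np.set_printoptions(precision=4,suppress=True)
S={c:snap(c) for c in('scene','top')}
for c,s in S.items(): print(c,'cam',-cv2.Rodrigues(np.array(s['rvec']))[0].T@s['tvec'])
def rect(s,m,z):
    m=m.astype(np.uint8);cs=max(cv2.findContours(m,0,2)[0],key=cv2.contourArea).reshape(-1,2)
    P=np.array([unproj(s,p,z)[:2] for p in cs.astype(float)],np.float32)
    r=cv2.minAreaRect(cv2.convexHull(P)*1000); return np.array(r[0])/1000,r[1],r[2]
for c,s in S.items():
    hsv=cv2.cvtColor(s['pixels'],cv2.COLOR_RGB2HSV)
    for n,p in dict(A=(.477,.30),B=(.614,.118),C=(.452,-.336)).items():
        u=proj(s,[*p,.0785])[0]; yy,xx=np.mgrid[:384,:512]
        m=(abs(xx-u[0])<45)&(abs(yy-u[1])<45)&(hsv[...,0]>105)&(hsv[...,0]<125)&(hsv[...,1]>120)&(hsv[...,2]>60)
        print(c,n,*rect(s,m,.0785))
    u=proj(s,[.635,-.105,.046])[0]
    b=(abs(xx-u[0])<40)&(abs(yy-u[1])<40)&(hsv[...,0]>10)&(hsv[...,0]<25)&(hsv[...,1]>110)
    k,l,st,ce=cv2.connectedComponentsWithStats(b.astype(np.uint8))
    for i in range(1,k):
        if st[i,4]>30: print(c,'brass',st[i,4],unproj(s,ce[i],.028)[:2], unproj(s,ce[i],.037)[:2])
    for d in masks_of(c,'cup2_seat')[:1]: print(c,'block',*rect(s,d['mask'],.046))
    for n in('white1_mid','white2_mid'):
        for d in masks_of(c,n)[:2]:
            print(c,n,d['score'],d['extent'])
    g=s['pixels'].min(2)
    for p in((.445,.092),(.414,-.059)):
        u=proj(s,[*p,.06])[0]
        w=((xx-u[0])**2+(yy-u[1])**2<13**2)&(hsv[...,1]<28)&(g>165)
        k,l,st,ce=cv2.connectedComponentsWithStats(w.astype(np.uint8))
        for i in range(1,k):
            if st[i,4]>15: print(c,'ring',st[i],unproj(s,ce[i],.06)[:2])
```

```text
scene cam [ 1.1048 -0.4293  0.9538]
top cam [0.3969 0.0332 1.3533]
scene A [0.4715 0.3235] (119.44481658935547, 127.01042175292969) 82.70933532714844
scene B [0.6152 0.1143] (119.58207702636719, 125.5403060913086) 82.1822738647461
scene C [ 0.4554 -0.3392] (125.8400650024414, 120.08658599853516) 6.663451194763184
scene brass 141 [ 0.6213 -0.0432] [ 0.626  -0.0469]
scene brass 162 [ 0.6282 -0.1012] [ 0.6328 -0.1043]
scene brass 169 [ 0.6353 -0.1596] [ 0.6399 -0.1622]
scene white1_mid 0.63 [222.1, 157.9, 238.1, 180.7]
scene white2_mid 0.7 [179.3, 178.2, 196.1, 200.9]
top A [0.4715 0.3245] (120.57353210449219, 120.27664184570312) 82.76654815673828
top B [0.6142 0.1146] (119.69696807861328, 120.24177551269531) 82.24423217773438
top C [ 0.4536 -0.3383] (120.24677276611328, 119.51558685302734) 6.781527042388916
top brass 190 [ 0.6388 -0.1642] [ 0.6372 -0.1628]
top brass 193 [ 0.6324 -0.1067] [ 0.6308 -0.1058]
top brass 193 [ 0.626  -0.0493] [ 0.6244 -0.0487]
top block [ 0.6288 -0.1046] (37.10161209106445, 36.44633865356445) 0.7790387272834778
top white1_mid 0.58 [233.6, 234.4, 245.4, 249.9]
top white2_mid 0.59 [284.9, 244.4, 301.9, 257.8]
top white2_mid 0.38 [285.3, 169.8, 300.7, 187.2]
top ring [233 234  12  13  59] [0.4433 0.0944]
top ring [288 243  13  13  64] [ 0.4226 -0.0584]
```

Emit:
apply_moves(
  commands=[
    [0,0,-0.14,0.028,-0.04,0,100],
    [0,0,-0.28,0.056,-0.08,0,100],
    [0,0,-0.42,0.084,-0.12,0,100],
    [0,0,-0.56,0.112,-0.16,0,100],
    [0,0,-0.65,0.14,-0.2,0,100],
  ],
)

```text
time: 2.4
tool_pos: [0.2708, 0.3328, 0.2057]
ee_rot: [3.141, 0.0, 2.249]
wrist_force: [0.8, -0.5, -0.5]
width: 0.0936
finger_force: 0.0
```

Emit:
apply_moves(
  commands=[
    [0,0,-0.14,0.034,-0.048,0,100],
    [0,0,-0.28,0.068,-0.096,0,100],
    [0,0,-0.42,0.1,-0.14,0,100],
    [0,0,-0.57,0.12,-0.18,0,100],
    [0,0,-0.57,0.14,-0.2,0,100],
  ],
)

```text
time: 2.9
tool_pos: [0.4107, 0.1321, 0.206]
ee_rot: [3.14, 0.0, 1.679]
wrist_force: [-0.0, 0.3, 0.5]
width: 0.094
finger_force: 0.0
```

```bash
cat >> h.py <<'E'
from scipy.spatial.transform import Rotation as Ro
np.set_printoptions(precision=4,suppress=True)
def st():
    o=get_obs(); R=Ro.from_euler('xyz',o['ee_rot']).as_matrix()
    print('t',round(o['time'],2),'tcp',o['tool_pos'],'zaxis',R[:,2],'yang',round(np.degrees(np.arctan2(R[1,1],R[0,1])),2),'F',o['wrist_force'],'w',round(o['width'],4),'ff',o['finger_force'],'q',o['joint_positions'])
    return o
def rings(s,z=.06,lo=165,near=None,c=None):
    hsv=cv2.cvtColor(s['pixels'],cv2.COLOR_RGB2HSV);g=s['pixels'].min(2)
    w=((hsv[...,1]<28)&(g>lo)).astype(np.uint8)
    k,l,stt,ce=cv2.connectedComponentsWithStats(w)
    for i in range(1,k):
        P=unproj(s,ce[i],z)[:2]
        if stt[i,4]>15 and min(np.hypot(*(P-n)) for n in near)<.06: print(c,'ring',stt[i],P)
E
python3 - <<'E'
from h import *
st()
s=snap('wrist','w1')
W=[(.4433,.0944),(.4226,-.0584)]
rings(s,near=W,c='wrist')
for d in place_of('wrist','white1_mid')[:2]: print(d,unproj(s,d['pixel'],.03))
s=snap('top'); rings(s,near=W,c='top')
E
```

```text
t 2.9 tcp [0.4107 0.1321 0.206 ] zaxis [ 0.0013  0.0001 -1.    ] yang 6.21 F [-0.0437  0.339   0.4948] w 0.094 ff 0.0 q [ 0.1798 -0.1818  1.6276 -0.0002  1.6945  0.0713]
wrist ring [241 309  27  17 200] [ 0.4252 -0.0548]
{'pixel': [277.7, 209.2], 'score': 0.6} [0.4417 0.0952 0.03  ]
top ring [288 243  14  14  92] [ 0.4226 -0.0599]
```

View pics/w1.png

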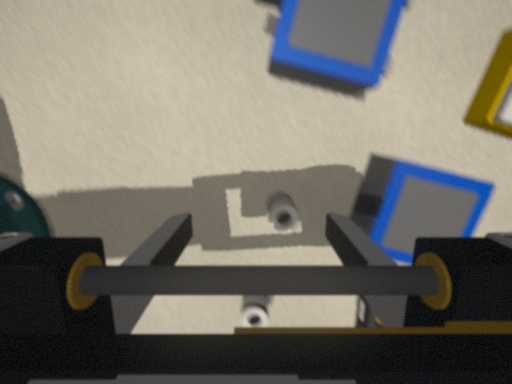

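The wrist view shows white1 in shadow, with its top ring near (284,215), and white2 near (254,318). Both agree with the estimates, so I'll grasp white1.

Emit:
apply_moves(
  commands=[
    [0,0,0,0.0325,-0.0375,0,100],
    [0,0,0,0.0325,-0.0375,-0.045,100],
    [0,0,0,0.0325,-0.0375,-0.09,100],
    [0,0,0,0.0325,-0.0375,-0.135,100],
    [0,0,0,0.0325,-0.0375,-0.175,100],
  ],
)

```text
time: 3.55
tool_pos: [0.4414, 0.0984, 0.0286]
ee_rot: [-3.141, -0.001, 1.685]
wrist_force: [1.0, 0.8, -0.0]
width: 0.0942
finger_force: 0.0
```

Emit:
apply_moves(
  commands=[
    [0,0,0,0,0,0,100],
    [0,0,0,0,0,0,30],
    [0,0,0,0,0,0,30],
    [0,0,0,0,0,0,20],
    [0,0,0,0,0,0,20],
  ],
)

```text
time: 4.05
tool_pos: [0.4442, 0.0972, 0.0327]
ee_rot: [3.137, 0.0, 1.683]
wrist_force: [0.2, 1.1, -0.0]
width: 0.0653
finger_force: 0.0
```

Emit:
apply_moves(
  commands=[
    [0,0,0,0,0,0,0],
    [0,0,0,0,0,0,0],
    [0,0,0,0,0,0,0],
    [0,0,0,0,0,0,0],
    [0,0,0,0,0,0,0],
  ],
)

```text
time: 4.55
tool_pos: [0.4431, 0.0969, 0.0308]
ee_rot: [3.14, 0.0, 1.683]
wrist_force: [1.7, 0.7, 1.3]
width: 0.0396
finger_force: 30.0
```

```bash
python3 -c "
from h import *
st()"
```

```text
t 4.55 tcp [0.4431 0.0969 0.0308] zaxis [ 0.0011  0.0001 -1.    ] yang 6.41 F [1.6904 0.6789 1.261 ] w 0.0396 ff 29.996860027313232 q [ 0.0902 -0.0229  1.8412 -0.      1.3222 -0.0217]
```

Emit:
apply_moves(
  commands=[
    [0,0,0,0,0,0.05,0],
    [0,0,0,0,0,0.099,0],
    [0,0,0,0.04,-0.031,0.099,0],
    [0,0,0,0.08,-0.062,0.099,0],
    [0,0,0,0.12,-0.093,0.099,0],
  ],
)

```text
time: 5.05
tool_pos: [0.562, 0.0042, 0.1297]
ee_rot: [3.141, -0.0, 1.684]
wrist_force: [-0.5, -0.4, -0.7]
width: 0.0397
finger_force: 30.0
```

Emit:
apply_moves(
  commands=[
    [0,0,0,0.033,-0.026,0,0],
    [0,0,0,0.0627,-0.05,0,0],
    [0,0,0,0.0627,-0.05,-0.02,0],
    [0,0,0,0.0627,-0.05,-0.04,0],
    [0,0,0,0.0627,-0.05,-0.04,0],
  ],
)

```text
time: 5.55
tool_pos: [0.6208, -0.0449, 0.0843]
ee_rot: [-3.132, -0.003, 1.682]
wrist_force: [-0.2, 0.3, -1.9]
width: 0.0398
finger_force: 30.0
```

```bash
python3 -c "
from h import *
st()
s=snap('wrist','w2');snap('scene','s2')
u=proj(s,[[.6252,-.0478,.046],[.625,-.0475,.12]]);print(u)
a=cv2.imread('pics/w2.png');b=cv2.imread('pics/s2.png')[130:290,130:330]
cv2.imwrite('pics/c2.png',np.hstack([a,cv2.resize(b,(480,384))])[:, :].copy()) 
c=cv2.imread('pics/c2.png');cv2.imwrite('pics/c2.png',cv2.resize(c,(800,310)))"
```

```text
t 5.55 tcp [ 0.6208 -0.0449  0.0843] zaxis [-0.01    0.0017 -0.9999] yang 6.38 F [-0.2398  0.2597 -1.9304] w 0.0398 ff 29.995135366916656 q [-0.1632  0.3052  1.3572  0.      1.4894 -0.2746]
[[263.8416 214.7126]
 [264.9685 253.1559]]
```

View pics/c2.png

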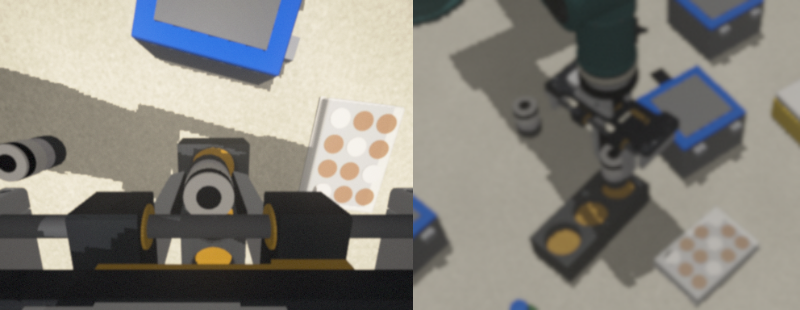

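The objective sits over cup 1's hole, near (212,165) in the wrist half, so I'll lower it.

Emit:
apply_moves(
  commands=[
    [0,0,0,0,0,0,0],
    [0,0,0,0,0,-0.007,0],
    [0,0,0,0,0,-0.014,0],
    [0,0,0,0,0,-0.021,0],
    [0,0,0,0,0,-0.028,0],
  ],
)

```text
time: 6.15
tool_pos: [0.6236, -0.0449, 0.0608]
ee_rot: [-3.141, -0.0, 1.683]
wrist_force: [-0.5, 0.1, -1.0]
width: 0.0393
finger_force: 30.0
```

Emit:
apply_moves(
  commands=[
    [0,0,0,0,0,0,0],
    [0,0,0,0,0,-0.003,0],
    [0,0,0,0,0,-0.006,0],
    [0,0,0,0,0,-0.009,0],
    [0,0,0,0,0,-0.009,0],
  ],
)

```text
time: 6.65
tool_pos: [0.6241, -0.045, 0.0544]
ee_rot: [3.14, 0.0, 1.683]
wrist_force: [-1.9, 0.1, 4.4]
width: 0.0398
finger_force: 30.0
```

Emit:
apply_moves(
  commands=[
    [0,0,0,0,0,-0.002,0],
    [0,0,0,0,0,-0.004,0],
    [0,0,0,0,0,-0.005,0],
    [0,0,0,0,0,-0.005,0],
    [0,0,0,0,0,-0.005,0],
  ],
)

```text
time: 7.15
tool_pos: [0.6241, -0.045, 0.0496]
ee_rot: [3.14, 0.0, 1.683]
wrist_force: [-2.7, 0.3, 5.6]
width: 0.0393
finger_force: 30.0
```

Emit:
apply_moves(
  commands=[
    [0,0,0,0,0,0,0],
    [0,0,0,0,0,-0.001,0],
    [0,0,0,0,0,-0.002,0],
    [0,0,0,0,0,-0.002,0],
    [0,0,0,0,0,-0.002,0],
  ],
)

```text
time: 7.65
tool_pos: [0.6241, -0.045, 0.0487]
ee_rot: [3.14, 0.001, 1.683]
wrist_force: [-4.8, 0.2, 8.6]
width: 0.0392
finger_force: 30.0
```

Emit:
apply_moves(
  commands=[
    [0,0,0,0,0,0.002,0],
    [0,0,0,0,0,0.002,65],
    [0,0,0,0,0,0.002,65],
    [0,0,0,0,0,0.002,65],
    [0,0,0,0,0,0.03,65],
  ],
)

```text
time: 8.15
tool_pos: [0.6205, -0.0445, 0.0705]
ee_rot: [-3.132, -0.003, 1.683]
wrist_force: [-0.6, -0.2, -0.7]
width: 0.0608
finger_force: 0.0
```

Emit:
apply_moves(
  commands=[
    [0,0,0,0,0,0.03,65],
    [0,0,0,0,-0.001,0.03,0],
    [0,0,0,0,-0.001,0.03,0],
    [0,0,0,0,-0.001,0.03,0],
    [0,0,0,0,-0.001,0.03,0],
  ],
)

```text
time: 8.65
tool_pos: [0.6228, -0.0458, 0.1034]
ee_rot: [-3.138, -0.001, 1.683]
wrist_force: [0.4, 1.3, 0.0]
width: 0.0328
finger_force: 0.0
```

Emit:
apply_moves(
  commands=[
    [0,0,0,0,0,0,0],
    [0,0,0,0,0,-0.01,0],
    [0,0,0,0,0,-0.02,0],
    [0,0,0,0,0,-0.027,0],
    [0,0,0,0,0,-0.027,0],
  ],
)

```text
time: 9.15
tool_pos: [0.6239, -0.0459, 0.0783]
ee_rot: [3.141, -0.0, 1.683]
wrist_force: [-0.1, 0.1, -0.3]
width: 0.0002
finger_force: 0.0
```

Emit:
apply_moves(
  commands=[
    [0,0,0,0,0,-0.002,0],
    [0,0,0,0,0,-0.004,0],
    [0,0,0,0,0,-0.005,0],
    [0,0,0,0,0,-0.005,0],
    [0,0,0,0,0,-0.005,0],
  ],
)

```text
time: 9.65
tool_pos: [0.625, -0.046, 0.0781]
ee_rot: [3.137, 0.001, 1.683]
wrist_force: [-5.7, 0.3, 16.1]
width: 0.0004
finger_force: 7.9
```

Emit:
apply_moves(
  commands=[
    [0,0,0,0,0,0.03,0],
    [0,0,0,0,0,0.06,0],
    [0,0,0,0,0,0.1,70],
    [0,0,0,-0.04,0,0.11,100],
    [0,0,0,-0.08,0,0.11,100],
  ],
)

```text
time: 10.15
tool_pos: [0.5447, -0.0463, 0.1854]
ee_rot: [3.138, 0.001, 1.683]
wrist_force: [0.5, 0.1, 0.3]
width: 0.0214
finger_force: 0.0
```

Emit:
apply_moves(
  commands=[
    [0,0,0,-0.04,0,0,100],
    [0,0,0,-0.08,0,0,100],
    [0,0,0,-0.12,0,0,100],
    [0,0,0,-0.12,0,0,100],
    [0,0,0,-0.12,0,0,100],
  ],
)

```text
time: 10.65
tool_pos: [0.4237, -0.046, 0.1834]
ee_rot: [3.14, 0.0, 1.682]
wrist_force: [0.8, 0.5, -0.3]
width: 0.0609
finger_force: 0.0
```

Run:
```python
from h import *
st()
W=[(.4226,-.0584)]
s=snap('wrist','w3'); rings(s,near=W,c='wrist')
for d in place_of('wrist','white2_mid')[:3]: print(d,unproj(s,d['pixel'],.03))
s=snap('top'); rings(s,near=W,c='top')
rings(s,z=.078,near=[(.6252,-.0478)],c='cup1')
```

```text
t 10.65 tcp [ 0.4237 -0.046   0.1834] zaxis [ 0.0012 -0.0002 -1.    ] yang 6.39 F [ 0.828   0.5264 -0.2558] w 0.0609 ff 0.0 q [-0.2414 -0.189   1.6782  0.0001  1.6512 -0.353 ]
{'pixel': [257.3, 189.6], 'score': 0.9} [ 0.4233 -0.0534  0.03  ]
{'pixel': [423.9, 202.2], 'score': 0.38} [ 0.6378 -0.0463  0.03  ]
{'pixel': [397.3, 28.6], 'score': 0.19} [0.5583 0.1466 0.03  ]
top ring [286 262  10   4  21] [ 0.3839 -0.0453]
cup1 ring [286 168  13  13  72] [ 0.625  -0.0474]
```

View pics/w3.png

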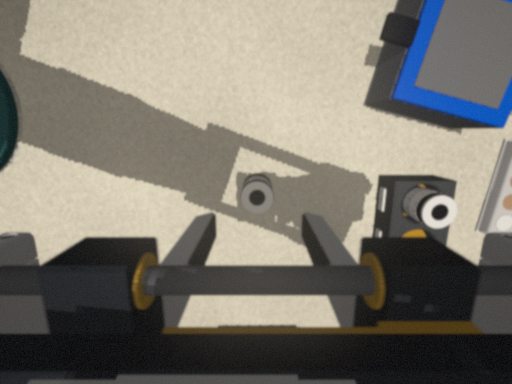

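Cup 1 is home, and white2 is at (257,197) in the wrist view, with white1 standing in its cup at (435,210). I'll get an exact fix on white2.

Run:
```python
from h import *
s=snap('wrist')
print(unproj(s,(257,197),.06), proj(s,[[.4226,-.059,.06]]))
```

```text
[ 0.4243 -0.0557  0.06  ] [[255.1968 199.5934]]
```

Emit:
apply_moves(
  commands=[
    [0,0,0,0,-0.0115,0,100],
    [0,0,0,0,-0.0115,-0.04,100],
    [0,0,0,0,-0.0115,-0.08,100],
    [0,0,0,0,-0.0115,-0.12,100],
    [0,0,0,0,-0.0115,-0.153,100],
  ],
)

```text
time: 11.35
tool_pos: [0.4235, -0.0581, 0.0282]
ee_rot: [-3.14, -0.0, 1.683]
wrist_force: [-0.6, -0.2, 1.5]
width: 0.0941
finger_force: 0.0
```

Emit:
apply_moves(
  commands=[
    [0,0,0,0,0,0,100],
    [0,0,0,0,0,0,30],
    [0,0,0,0,0,0,20],
    [0,0,0,0,0,0,0],
    [0,0,0,0,0,0,0],
  ],
)

```text
time: 11.85
tool_pos: [0.4252, -0.0579, 0.0323]
ee_rot: [3.138, 0.001, 1.683]
wrist_force: [0.6, 0.2, 0.0]
width: 0.0653
finger_force: 0.0
```

Emit:
apply_moves(
  commands=[
    [0,0,0,0,0,0,0],
    [0,0,0,0,0,0,0],
    [0,0,0,0,0,0,0],
    [0,0,0,0,0,0,0],
    [0,0,0,0,0,0,0],
  ],
)

```text
time: 12.35
tool_pos: [0.4236, -0.0575, 0.0307]
ee_rot: [-3.141, 0.0, 1.683]
wrist_force: [-1.9, -0.5, 1.6]
width: 0.0394
finger_force: 30.0
```

Emit:
apply_moves(
  commands=[
    [0,0,0,0,0,0.05,0],
    [0,0,0,0,-0.0475,0.099,0],
    [0,0,0,0.04,-0.0475,0.099,0],
    [0,0,0,0.08,-0.0475,0.099,0],
    [0,0,0,0.12,-0.0475,0.099,0],
  ],
)

```text
time: 12.85
tool_pos: [0.5455, -0.1057, 0.1299]
ee_rot: [3.14, 0.0, 1.681]
wrist_force: [0.4, 0.7, -1.6]
width: 0.0398
finger_force: 30.0
```

Emit:
apply_moves(
  commands=[
    [0,0,0,0.044,0,0,0],
    [0,0,0,0.088,0,0,0],
    [0,0,0,0.088,0,0,0],
    [0,0,0,0.088,0,-0.02,0],
    [0,0,0,0.088,0,-0.04,0],
  ],
)

```text
time: 13.35
tool_pos: [0.632, -0.1049, 0.0884]
ee_rot: [-3.141, -0.0, 1.683]
wrist_force: [-0.2, 0.6, -1.4]
width: 0.0394
finger_force: 30.0
```

Emit:
apply_moves(
  commands=[
    [0,0,0,0,0,0,0],
    [0,0,0,0,0,-0.007,0],
    [0,0,0,0,0,-0.014,0],
    [0,0,0,0,0,-0.021,0],
    [0,0,0,0,0,-0.028,0],
  ],
)

```text
time: 13.85
tool_pos: [0.6321, -0.1051, 0.0617]
ee_rot: [3.14, 0.0, 1.683]
wrist_force: [0.4, 1.4, -1.2]
width: 0.0395
finger_force: 30.0
```

Emit:
apply_moves(
  commands=[
    [0,0,0,0,0,0,0],
    [0,0,0,0,0,-0.003,0],
    [0,0,0,0,0,-0.006,0],
    [0,0,0,0,0,-0.009,0],
    [0,0,0,0,0,-0.009,0],
  ],
)

```text
time: 14.35
tool_pos: [0.6323, -0.1051, 0.0545]
ee_rot: [3.14, 0.001, 1.683]
wrist_force: [-3.1, 0.4, 3.9]
width: 0.0395
finger_force: 30.0
```

Emit:
apply_moves(
  commands=[
    [0,0,0,0,0,-0.002,0],
    [0,0,0,0,0,-0.004,0],
    [0,0,0,0,0,-0.006,0],
    [0,0,0,0,0,-0.007,0],
    [0,0,0,0,0,-0.007,0],
  ],
)

```text
time: 14.85
tool_pos: [0.6323, -0.1051, 0.0486]
ee_rot: [3.14, 0.001, 1.683]
wrist_force: [-4.7, 0.5, 8.3]
width: 0.0398
finger_force: 30.0
```

Emit:
apply_moves(
  commands=[
    [0,0,0,0,0,0.002,0],
    [0,0,0,0,0,0.002,65],
    [0,0,0,0,0,0.002,65],
    [0,0,0,0,0,0.002,65],
    [0,0,0,0,0,0.03,65],
  ],
)

```text
time: 15.35
tool_pos: [0.6286, -0.1042, 0.0703]
ee_rot: [-3.132, -0.004, 1.683]
wrist_force: [-0.1, 0.2, -0.8]
width: 0.061
finger_force: 0.0
```

Emit:
apply_moves(
  commands=[
    [0,0,0,0,0,0.03,65],
    [0,0,0,0,0,0.03,0],
    [0,0,0,0,0,0.03,0],
    [0,0,0,0,0,0.03,0],
    [0,0,0,0,0,0.03,0],
  ],
)

```text
time: 15.85
tool_pos: [0.6308, -0.1047, 0.1034]
ee_rot: [-3.138, -0.001, 1.683]
wrist_force: [-0.9, 0.1, 0.3]
width: 0.0326
finger_force: 0.0
```

Emit:
apply_moves(
  commands=[
    [0,0,0,0,0,0,0],
    [0,0,0,0,0,-0.01,0],
    [0,0,0,0,0,-0.02,0],
    [0,0,0,0,0,-0.027,0],
    [0,0,0,0,0,-0.027,0],
  ],
)

```text
time: 16.35
tool_pos: [0.632, -0.1049, 0.0782]
ee_rot: [3.141, -0.0, 1.683]
wrist_force: [0.1, -0.7, -0.1]
width: 0.0009
finger_force: 0.0
```

Emit:
apply_moves(
  commands=[
    [0,0,0,0,0,-0.002,0],
    [0,0,0,0,0,-0.004,0],
    [0,0,0,0,0,-0.005,0],
    [0,0,0,0,0,-0.005,0],
    [0,0,0,0,0,-0.005,0],
  ],
)

```text
time: 16.85
tool_pos: [0.6329, -0.1051, 0.0781]
ee_rot: [3.137, 0.002, 1.683]
wrist_force: [-4.1, 0.9, 14.9]
width: 0.0006
finger_force: 7.6
```

Emit:
apply_moves(
  commands=[
    [0,0,0,0,0,0.045,0],
    [0,0,0,0,0,0.09,30],
    [0,0,0.14,-0.02,0.045,0.106,65],
    [0,0,0.28,-0.04,0.09,0.106,65],
    [0,0,0.42,-0.055,0.135,0.106,65],
  ],
)

```text
time: 17.35
tool_pos: [0.5762, 0.0309, 0.18]
ee_rot: [3.14, 0.001, 2.107]
wrist_force: [0.8, 0.2, 0.1]
width: 0.0291
finger_force: 0.0
```

Emit:
apply_moves(
  commands=[
    [0,0,0.14,-0.013,0.035,0,65],
    [0,0,0.28,-0.026,0.065,0,65],
    [0,0,0.42,-0.039,0.095,0,65],
    [0,0,0.56,-0.039,0.095,0,65],
    [0,0,0.7,-0.039,0.095,0,65],
  ],
)

```text
time: 17.85
tool_pos: [0.537, 0.1262, 0.1787]
ee_rot: [-3.141, -0.001, 2.811]
wrist_force: [0.1, 0.4, -0.1]
width: 0.0609
finger_force: 0.0
```

Emit:
apply_moves(
  commands=[
    [0,0,0.1,0,0,0,65],
    [0,0,0.2,0,0,0,65],
    [0,0,0.203,0,0,0,65],
    [0,0,0.203,0,0,0,65],
    [0,0,0.203,0,0,0,65],
  ],
)

```text
time: 18.35
tool_pos: [0.5378, 0.125, 0.1792]
ee_rot: [-3.142, -0.0, 3.004]
wrist_force: [0.1, -0.0, 0.9]
width: 0.061
finger_force: 0.0
```

```bash
cat >> h.py <<'E'
CASE=dict(A=((.4715,.324),-7.25),B=((.6147,.1145),-7.8),C=((.4545,-.3388),6.7))
def tongue(n,th=0.,phi=0.,d=.0145):
    (x,y),a=CASE[n];a=np.radians(a);ax=np.array([np.cos(a),np.sin(a),0]);z=np.array([0,0,1.])
    P=np.array([x,y,.0705])+ax*(.061-.138*np.cos(th)+.004*np.sin(th))+z*(.138*np.sin(th)+.004*np.cos(th))
    return P+d*(ax*np.sin(phi)-z*np.cos(phi)), np.array([-np.sin(a),np.cos(a),0])
def plan(n,th1=97,phi1=45,N=15):
    p0,ay=tongue(n); 
    for i in range(1,N+1):
        k=(i-1)//5; pk=tongue(n,np.radians(th1)*5*k/N,np.radians(phi1)*5*k/N)[0]
        p=tongue(n,np.radians(th1)*i/N,np.radians(phi1)*i/N)[0]
        r=-np.radians(phi1)*(i-5*k)/N*ay
        print(np.round(np.r_[r,p-pk],4))
E
python3 - <<'E'
from h import *
o=st()
s=snap('wrist','w4')
R=Ro.from_euler('xyz',o['ee_rot']).as_matrix();Rc=cv2.Rodrigues(np.array(s['rvec']))[0]
print('cam in tool',R.T@(-Rc.T@s['tvec']-o['tool_pos']),'cam z',R.T@Rc[2])
for d in place_of('wrist','lidB_tongue')[:3]: print(d,unproj(s,d['pixel'],.0745))
print('tongue',tongue('B'),proj(s,[tongue('B',d=0)[0]]))
plan('B')
E
```

```text
t 18.35 tcp [0.5378 0.125  0.1792] zaxis [-0.0005  0.     -1.    ] yang 82.13 F [ 0.134  -0.0322  0.9087] w 0.061 ff 0.0 q [ 0.1256  0.0988  1.4102  0.0001  1.6331 -1.3079]
cam in tool [ 0.066   0.0013 -0.1797] cam z [-0.228   0.0007  0.9737]
{'pixel': [259.7, 192.0], 'score': 0.71} [0.5385 0.1277 0.0745]
tongue (array([0.5384, 0.125 , 0.06  ]), array([0.1357, 0.9907, 0.    ])) [[257.1665 192.2617]]
[-0.0071 -0.0519 -0.      0.0021 -0.0003  0.0155]
[-0.0142 -0.1038 -0.      0.0059 -0.0008  0.0309]
[-0.0213 -0.1556 -0.      0.0113 -0.0016  0.0458]
[-0.0284 -0.2075 -0.      0.0184 -0.0025  0.0601]
[-0.0355 -0.2594 -0.      0.027  -0.0037  0.0737]
[-0.0071 -0.0519 -0.      0.0101 -0.0014  0.0126]
[-0.0142 -0.1038 -0.      0.0214 -0.0029  0.0241]
[-0.0213 -0.1556 -0.      0.034  -0.0047  0.0344]
[-0.0284 -0.2075 -0.      0.0475 -0.0065  0.0433]
[-0.0355 -0.2594 -0.      0.0619 -0.0085  0.0507]
[-0.0071 -0.0519 -0.      0.0151 -0.0021  0.0058]
[-0.0142 -0.1038 -0.      0.0307 -0.0042  0.01  ]
[-0.0213 -0.1556 -0.      0.0466 -0.0064  0.0125]
[-0.0284 -0.2075 -0.      0.0626 -0.0086  0.0133]
[-0.0355 -0.2594 -0.      0.0785 -0.0108  0.0123]
```

View pics/w4.png

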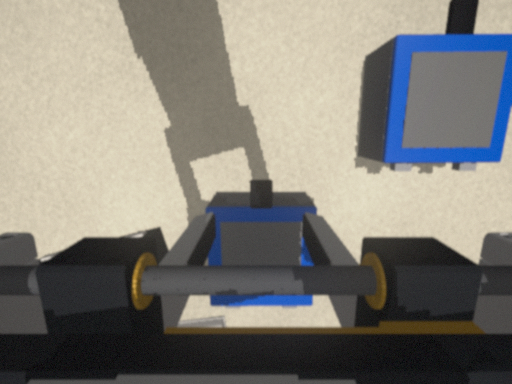

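The wrist view shows tongue B at (260,192), between the fingers, which matches the estimate. I'll descend and pinch it.

Emit:
apply_moves(
  commands=[
    [0,0,0,0,0.001,-0.04,65],
    [0,0,0,0,0.001,-0.08,65],
    [0,0,0,0,0.001,-0.11,65],
    [0,0,0,0,0.001,-0.119,65],
    [0,0,0,0,0.001,-0.119,65],
  ],
)

```text
time: 18.95
tool_pos: [0.5368, 0.1259, 0.0591]
ee_rot: [-3.141, -0.003, 3.005]
wrist_force: [-0.2, -0.4, 1.2]
width: 0.0613
finger_force: 0.0
```

Emit:
apply_moves(
  commands=[
    [0,0,0,0,0,0,0],
    [0,0,0,0,0,0,0],
    [0,0,0,0,0,0,0],
    [0,0,0,0,0,0,0],
    [0,0,0,0,0,0,0],
  ],
)

```text
time: 19.45
tool_pos: [0.5384, 0.1269, 0.0613]
ee_rot: [3.139, 0.001, 3.006]
wrist_force: [1.9, 8.7, 0.8]
width: 0.0248
finger_force: 4.4
```

Emit:
apply_moves(
  commands=[
    [-0.0071,-0.0519,0,0.0021,-0.0003,0.0155,0],
    [-0.0142,-0.1038,0,0.0059,-0.0008,0.0309,0],
    [-0.0213,-0.1556,0,0.0113,-0.0016,0.0458,0],
    [-0.0284,-0.2075,0,0.0184,-0.0025,0.0601,0],
    [-0.0355,-0.2594,0,0.027,-0.0037,0.0737,0],
  ],
)

```text
time: 19.95
tool_pos: [0.5641, 0.1238, 0.1335]
ee_rot: [3.139, 0.261, 3.006]
wrist_force: [3.1, 4.9, -7.5]
width: 0.0235
finger_force: 30.0
```

```bash
python3 -c "
from h import *
st();print(tongue('B',np.radians(97/3),np.radians(15))[0])"
```

```text
t 19.95 tcp [0.5641 0.1238 0.1335] zaxis [ 0.2562 -0.0324 -0.9661] yang 82.27 F [ 3.0962  4.9099 -7.5399] w 0.0235 ff 30.003224322875894 q [ 0.1626 -0.0073  1.6358 -0.0772  1.263  -1.2588]
[0.5654 0.1212 0.1337]
```

Emit:
apply_moves(
  commands=[
    [-0.0071,-0.0519,0,0.0101,-0.0014,0.0126,0],
    [-0.0142,-0.1038,0,0.0214,-0.0029,0.0241,0],
    [-0.0213,-0.1556,0,0.034,-0.0047,0.0344,0],
    [-0.0284,-0.2075,0,0.0475,-0.0065,0.0433,0],
    [-0.0355,-0.2594,0,0.0619,-0.0085,0.0507,0],
  ],
)

```text
time: 20.45
tool_pos: [0.6256, 0.1155, 0.1856]
ee_rot: [3.139, 0.523, 3.005]
wrist_force: [-5.6, 4.3, 1.6]
width: 0.0233
finger_force: 30.0
```

Emit:
apply_moves(
  commands=[
    [-0.0071,-0.0519,0,0.0151,-0.0021,0.0058,0],
    [-0.0142,-0.1038,0,0.0307,-0.0042,0.01,0],
    [-0.0213,-0.1556,0,0.0466,-0.0064,0.0125,0],
    [-0.0284,-0.2075,0,0.0626,-0.0086,0.0133,0],
    [-0.0355,-0.2594,0,0.0785,-0.0108,0.0123,0],
  ],
)

```text
time: 20.95
tool_pos: [0.7065, 0.1027, 0.2002]
ee_rot: [-3.141, 0.792, 3.006]
wrist_force: [-0.9, -0.3, 0.6]
width: 0.0006
finger_force: 0.0
```

Run:
```python
from h import *
st();print(tongue('B',np.radians(97),np.radians(45))[0])
I=[]
for c in('scene','top','wrist'):
    s=snap(c);a=s['pixels'][:,:,::-1].copy()
    u=proj(s,[.6147,.1145,.065])[0]
    for n in('blue_mid','red_mid','green_mid'):
        for d in place_of(c,n)[:1]: print(c,n,d,u)
    if c!='wrist':
        x,y=u.astype(int);a=cv2.resize(a[max(0,y-50):y+50,max(0,x-66):x+67],(512,384))
    I.append(a)
cv2.imwrite('pics/p5.png',cv2.resize(np.hstack(I),(800,200)))
```

```text
t 20.95 tcp [0.7065 0.1027 0.2002] zaxis [ 0.7049 -0.0964 -0.7027] yang 82.22 F [-0.9133 -0.3172  0.6461] w 0.0006 ff 0.0 q [ 0.1705 -0.0221  1.7029 -0.3313  0.7206 -1.0995]
[0.7059 0.102  0.1967]
scene blue_mid {'pixel': [273.3, 115.5], 'score': 0.74} [272.3655 187.0445]
scene green_mid {'pixel': [273.3, 193.6], 'score': 0.6} [272.3655 187.0445]
```

View pics/p5.png

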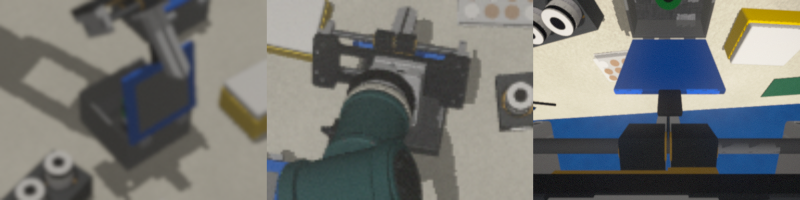

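Case B holds the green objective: its rim shows at (670,2) in the wrist panel. The pinch slipped off near the end, but the lid is open. I'll back off and measure the lid angle before closing it.

Emit:
apply_moves(
  commands=[
    [0,0,0,-0.03,0.004,0.03,0],
    [0,0,0,-0.055,0.007,0.06,0],
    [0.02,0.14,0,-0.055,0.007,0.09,0],
    [0.04,0.28,0,-0.055,0.007,0.09,0],
    [0.058,0.42,0,-0.055,0.007,0.09,0],
  ],
)

```text
time: 22.05
tool_pos: [0.6499, 0.1106, 0.2916]
ee_rot: [3.139, 0.362, 3.006]
wrist_force: [-0.2, -0.2, 0.1]
width: 0.0005
finger_force: 0.0
```

Emit:
apply_moves(
  commands=[
    [0.02,0.14,0,0,0,0,0],
    [0.04,0.28,0,0,0,0,0],
    [0.0485,0.358,0,0,0,0,0],
    [0.0485,0.358,0,0,0,0,0],
    [0.0485,0.358,0,0,0,0,0],
  ],
)

```text
time: 22.55
tool_pos: [0.6506, 0.11, 0.2862]
ee_rot: [-3.141, 0.0, 3.005]
wrist_force: [-0.0, 0.5, -0.1]
width: 0.0006
finger_force: 0.0
```

```bash
cat >> h.py <<'E'
def lidpts(n,th):
    (x,y),a=CASE[n];a=np.radians(a);ax=np.array([np.cos(a),np.sin(a),0]);ay=np.array([-ax[1],ax[0],0]);z=np.array([0,0,1.])
    H=np.array([x,y,.0705])+ax*.061
    u=-np.cos(th)*ax+np.sin(th)*z; nn=np.sin(th)*ax+np.cos(th)*z
    return np.array([H+u*r+ay*w+nn*h for r,w,h in((.122,-.061,0),(.122,.061,0),(.122,.061,.008),(.122,-.061,.008),(.152,-.012,0),(.152,.012,0),(.152,.012,.008),(.152,-.012,.008),(0,-.061,0),(0,.061,0),(0,.061,.008),(0,-.061,.008))])
def overlay(c,n,ths):
    s=snap(c);a=s['pixels'][:,:,::-1].copy()
    for th,col in zip(ths,((0,0,255),(0,255,255),(0,255,0),(255,0,255))):
        for p in proj(s,lidpts(n,np.radians(th))): cv2.circle(a,tuple(int(v) for v in p),1,col,-1)
    return a
def lidang(c,n):
    "best lid angle by overlap of the projected plate hull with the blue mask"
    s=snap(c);h=cv2.cvtColor(s['pixels'],cv2.COLOR_RGB2HSV)
    b=((h[...,0]>105)&(h[...,0]<125)&(h[...,1]>100)&(h[...,2]>40)).astype(np.uint8)
    best=[]
    for th in range(0,106,2):
        m=np.zeros(b.shape,np.uint8);P=proj(s,lidpts(n,np.radians(th)));P=np.r_[P[:4],P[8:]]
        cv2.fillConvexPoly(m,cv2.convexHull(P.astype(np.int32)),1)
        near=cv2.dilate(m,np.ones((25,25),np.uint8))
        best.append(((m&b).sum()/max(1,(m|(b&near)).sum()),th))
    return sorted(best)[::-1][:3]
E
python3 - <<'E'
from h import *
st()
for c in('scene','top','wrist'): print(c,lidang(c,'B'))
a=[overlay(c,'B',(80,90,100)) for c in('scene','wrist')]
a[0]=cv2.resize(a[0][120:270,170:370],(512,384))
cv2.imwrite('pics/p6.png',cv2.resize(np.hstack(a),(800,300)))
E
```

```text
t 22.55 tcp [0.6506 0.11   0.2862] zaxis [ 0.0001 -0.0002 -1.    ] yang 82.2 F [-0.0379  0.5474 -0.1179] w 0.0006 ff 0.0 q [ 0.0817  0.3435  0.9076 -0.0003  1.8904 -1.3531]
scene [(np.float64(0.34944237918215615), 82), (np.float64(0.33929849677881174), 80), (np.float64(0.329803328290469), 84)]
top [(np.float64(0.38362068965517243), 78), (np.float64(0.3588709677419355), 80), (np.float64(0.2745762711864407), 76)]
wrist [(np.float64(0.6294349540078844), 80), (np.float64(0.515918958031838), 78), (np.float64(0.487817522032141), 82)]
```

View pics/p6.png

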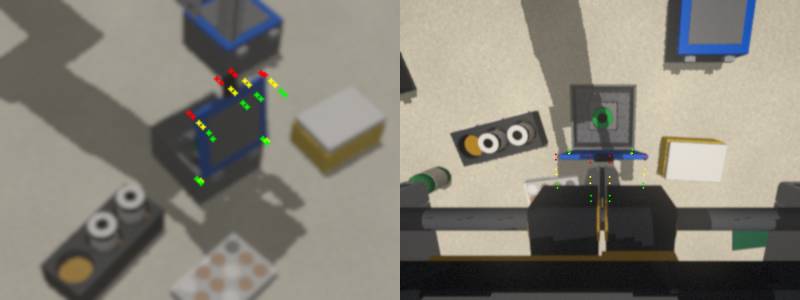

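The overlay shows lid B at about 79° and green in its pocket at (603,118), so I'll close lid B from behind.

Emit:
apply_moves(
  commands=[
    [0,0,0,0.037,-0.005,0,0],
    [0,0,0,0.074,-0.0105,0,0],
    [0,0,0,0.074,-0.0105,-0.045,0],
    [0,0,0,0.074,-0.0105,-0.09,0],
    [0,0,0,0.074,-0.0105,-0.126,0],
  ],
)

```text
time: 23.3
tool_pos: [0.7237, 0.0997, 0.1587]
ee_rot: [-3.141, -0.001, 3.006]
wrist_force: [0.6, 1.0, 0.4]
width: 0.0004
finger_force: 0.0
```

Emit:
apply_moves(
  commands=[
    [0,0,0,-0.03,0.004,0,0],
    [0,0,0,-0.05,0.007,0,0],
    [0,0,0,-0.069,0.0095,-0.001,0],
    [0,0,0,-0.089,0.012,-0.007,0],
    [0,0,0,-0.109,0.015,-0.02,0],
  ],
)

```text
time: 23.8
tool_pos: [0.6165, 0.1145, 0.1441]
ee_rot: [3.141, 0.009, 3.006]
wrist_force: [4.5, -0.2, 0.5]
width: 0.0004
finger_force: 1.3
```

Emit:
apply_moves(
  commands=[
    [0,0,0,-0.015,0.002,-0.018,0],
    [0,0,0,-0.026,0.0035,-0.035,0],
    [0,0,0,-0.035,0.005,-0.05,0],
    [0,0,0,-0.04,0.0055,-0.058,0],
    [0,0,0,-0.04,0.0055,-0.064,0],
  ],
)

```text
time: 24.3
tool_pos: [0.5741, 0.1204, 0.0782]
ee_rot: [3.141, -0.0, 3.006]
wrist_force: [-8.5, -0.1, 32.5]
width: 0.0002
finger_force: 17.7
```

Emit:
apply_moves(
  commands=[
    [0,0,0,0,0,-0.001,0],
    [0,0,0,0,0,-0.002,0],
    [0,0,0,0,0,-0.003,0],
    [0,0,0,0,0,-0.004,0],
    [0,0,0,0,0,-0.004,0],
  ],
)

```text
time: 24.8
tool_pos: [0.5744, 0.1204, 0.0784]
ee_rot: [3.141, -0.0, 3.006]
wrist_force: [-9.8, -0.8, 18.2]
width: 0.0005
finger_force: 9.4
```

```bash
python3 -c "
from h import *
o=st();p=tongue('A')[0];print(p,p-o['tool_pos']);plan('A',75,45,10)
print(tongue('A',np.radians(75),np.radians(45))[0])"
```

```text
t 24.8 tcp [0.5744 0.1204 0.0784] zaxis [-0.0001  0.0005 -1.    ] yang 82.23 F [-9.7964 -0.8422 18.167 ] w 0.0005 ff 9.355689478106797 q [ 0.1097  0.2256  1.468   0.0005  1.4481 -1.3256]
[0.3951 0.3337 0.06  ] [-0.1793  0.2133 -0.0184]
[-0.0099 -0.0779 -0.      0.0028 -0.0004  0.018 ]
[-0.0198 -0.1558 -0.      0.0079 -0.001   0.0358]
[-0.0297 -0.2337 -0.      0.0153 -0.0019  0.0529]
[-0.0396 -0.3116 -0.      0.0248 -0.0032  0.0692]
[-0.0496 -0.3896 -0.      0.0362 -0.0046  0.0843]
[-0.0099 -0.0779 -0.      0.0132 -0.0017  0.0137]
[-0.0198 -0.1558 -0.      0.028  -0.0036  0.0258]
[-0.0297 -0.2337 -0.      0.0441 -0.0056  0.036 ]
[-0.0396 -0.3116 -0.      0.0613 -0.0078  0.0442]
[-0.0496 -0.3896 -0.      0.0793 -0.0101  0.0503]
[0.5106 0.319  0.1946]
```

Emit:
apply_moves(
  commands=[
    [0,0,0,0,0,0.045,0],
    [0,0,0,0,0,0.09,30],
    [0,0,0.005,-0.03,0.035,0.1,65],
    [0,0,0.01,-0.06,0.07,0.104,65],
    [0,0,0.01,-0.09,0.105,0.104,65],
  ],
)

```text
time: 25.3
tool_pos: [0.4852, 0.226, 0.1792]
ee_rot: [3.14, 0.003, 3.014]
wrist_force: [0.2, 0.6, -0.4]
width: 0.0289
finger_force: 0.0
```

Emit:
apply_moves(
  commands=[
    [0,0,0,-0.03,0.036,0,65],
    [0,0,0,-0.06,0.072,0,65],
    [0,0,0,-0.089,0.107,0,65],
    [0,0,0,-0.089,0.107,0,65],
    [0,0,0,-0.089,0.107,0,65],
  ],
)

```text
time: 25.8
tool_pos: [0.3959, 0.3326, 0.1776]
ee_rot: [-3.142, 0.001, 3.018]
wrist_force: [0.1, -0.8, 0.3]
width: 0.0609
finger_force: 0.0
```

```bash
python3 -c "
from h import *
o=st();p=tongue('A')[0];print(p-o['tool_pos'])
s=snap('wrist')
for d in place_of('wrist','lidA_tongue')[:3]: print(d,unproj(s,d['pixel'],.0745))
for c in('top',):
  s=snap(c);h=cv2.cvtColor(s['pixels'],cv2.COLOR_RGB2HSV)
  print(lidang(c,'B'))
"
```

```text
t 25.8 tcp [0.3959 0.3326 0.1776] zaxis [ 0.0012 -0.0002 -1.    ] yang 82.92 F [ 0.1081 -0.7811  0.3002] w 0.0609 ff 0.0 q [ 0.5895  0.0203  1.4959 -0.0009  1.6245 -0.8577]
[-0.0008  0.0012 -0.1176]
{'pixel': [260.7, 188.3], 'score': 0.59} [0.3925 0.3369 0.0745]
[(np.float64(0.4113372093023256), 2), (np.float64(0.41044411908247924), 4), (np.float64(0.407673860911271), 0)]
```

Emit:
apply_moves(
  commands=[
    [0,0,0,-0.002,0.0035,-0.04,65],
    [0,0,0,-0.002,0.0035,-0.08,65],
    [0,0,0,-0.002,0.0035,-0.11,65],
    [0,0,0,-0.002,0.0035,-0.118,65],
    [0,0,0,-0.002,0.0035,-0.118,65],
  ],
)

```text
time: 26.5
tool_pos: [0.3942, 0.3342, 0.058]
ee_rot: [-3.14, -0.002, 3.014]
wrist_force: [0.6, -0.1, -0.3]
width: 0.0612
finger_force: 0.0
```

Emit:
apply_moves(
  commands=[
    [0,0,0,0,0,0,0],
    [0,0,0,0,0,0,0],
    [0,0,0,0,0,0,0],
    [0,0,0,0,0,0,0],
    [0,0,0,0,0,0,0],
  ],
)

```text
time: 27.0
tool_pos: [0.3947, 0.3368, 0.06]
ee_rot: [3.138, 0.001, 3.016]
wrist_force: [0.9, 8.7, -2.5]
width: 0.0247
finger_force: 4.4
```

Emit:
apply_moves(
  commands=[
    [-0.0099,-0.0779,0,0.0028,-0.0004,0.018,0],
    [-0.0198,-0.1558,0,0.0079,-0.001,0.0358,0],
    [-0.0297,-0.2337,0,0.0153,-0.0019,0.0529,0],
    [-0.0396,-0.3116,0,0.0248,-0.0032,0.0692,0],
    [-0.0496,-0.3896,0,0.0362,-0.0046,0.0843,0],
  ],
)

```text
time: 27.5
tool_pos: [0.4293, 0.3326, 0.143]
ee_rot: [3.138, 0.392, 3.015]
wrist_force: [2.3, 4.1, -6.6]
width: 0.0234
finger_force: 30.5
```

Emit:
apply_moves(
  commands=[
    [-0.0099,-0.0779,0,0.0132,-0.0017,0.0137,0],
    [-0.0198,-0.1558,0,0.028,-0.0036,0.0258,0],
    [-0.0297,-0.2337,0,0.0441,-0.0056,0.036,0],
    [-0.0396,-0.3116,0,0.0613,-0.0078,0.0442,0],
    [-0.0496,-0.3896,0,0.0793,-0.0101,0.0503,0],
  ],
)

```text
time: 28.0
tool_pos: [0.5113, 0.3222, 0.2003]
ee_rot: [3.135, 0.796, 3.012]
wrist_force: [-6.7, -4.7, 12.7]
width: 0.0185
finger_force: 38.3
```

Run:
```python
from h import *
st();print(tongue('A',np.radians(75),np.radians(45))[0])
for c in('scene','wrist','top'):
    s=snap(c,c+'7');print(c,lidang(c,'A'),proj(s,[[.4715,.324,.065]]))
    for n in('blue_mid','red_mid','green_mid'):
        for d in place_of(c,n)[:2]: print(c,n,d)
```

```text
t 28.0 tcp [0.5113 0.3222 0.2003] zaxis [ 0.7092 -0.0857 -0.6998] yang 82.85 F [-6.6972 -4.7059 12.7096] w 0.0185 ff 38.31202765926719 q [ 0.8011 -0.1129  1.7899 -0.719   1.0429 -0.4045]
[0.5106 0.319  0.1946]
scene [(np.float64(0.32100840336134456), 76), (np.float64(0.3172526573998365), 74), (np.float64(0.31493506493506496), 72)] [[285.0393 130.2037]]
scene red_mid {'pixel': [285.1, 137.0], 'score': 0.54}
wrist [(np.float64(0.8529966076140219), 68), (np.float64(0.8509693651028563), 70), (np.float64(0.8022559041240748), 72)] [[252.3708  56.5951]]
wrist red_mid {'pixel': [261.6, 35.7], 'score': 0.89}
wrist green_mid {'pixel': [86.9, 143.0], 'score': 0.15}
top [(np.float64(0.2517162471395881), 70), (np.float64(0.2330508474576271), 68), (np.float64(0.2243436754176611), 72)] [[153.5807 227.261 ]]
top red_mid {'pixel': [151.5, 226.6], 'score': 0.53}
top red_mid {'pixel': [370.9, 154.2], 'score': 0.34}
```

Case A holds red, seen by all three cameras, so blue must be in C. I'll release lid A and shut it.

Emit:
apply_moves(
  commands=[
    [0,0,0,0,0,0,40],
    [0,0,0,0,0,0,65],
    [0,0,0,0,0,0,65],
    [0,0,0,-0.03,0.004,0.03,65],
    [0,0,0,-0.055,0.007,0.06,65],
  ],
)

```text
time: 29.25
tool_pos: [0.4534, 0.3267, 0.2514]
ee_rot: [-3.135, 0.782, 3.019]
wrist_force: [0.2, 0.7, 0.2]
width: 0.0544
finger_force: 0.0
```

Emit:
apply_moves(
  commands=[
    [0.018,0.14,0,0,0,0.03,0],
    [0.036,0.28,0,0,0,0.03,0],
    [0.053,0.42,0,0,0,0.03,0],
    [0.071,0.56,0,0,0,0.03,0],
    [0.089,0.7,0,0,0,0.03,0],
  ],
)

```text
time: 29.75
tool_pos: [0.4546, 0.3281, 0.2847]
ee_rot: [3.14, 0.075, 3.017]
wrist_force: [0.4, -0.0, 0.2]
width: 0.0213
finger_force: 0.0
```

Emit:
apply_moves(
  commands=[
    [0.01,0.079,0,0,0,0,0],
    [0.01,0.079,0,0,0,0,0],
    [0.01,0.079,0,0,0,0,0],
    [0.01,0.079,0,0,0,0,0],
    [0.01,0.079,0,0,0,0,0],
  ],
)

```text
time: 30.25
tool_pos: [0.4536, 0.3283, 0.2842]
ee_rot: [3.141, 0.001, 3.017]
wrist_force: [0.2, -0.5, -0.5]
width: 0.0003
finger_force: 0.0
```

Run:
```python
from h import *
o=st();print(np.array([.5816,.310,.160])-o['tool_pos'])
for c in('wrist',): print(c,lidang(c,'A'))
s=snap('wrist');print([(d['score'],unproj(s,d['pixel'],.035)) for d in place_of('wrist','red_mid')[:1]])
```

```text
t 30.25 tcp [0.4536 0.3283 0.2842] zaxis [ 0.0015  0.0001 -1.    ] yang 82.88 F [ 0.2488 -0.4827 -0.4997] w 0.0003 ff 0.0 q [ 0.5257  0.1072  1.1946 -0.0007  1.8386 -0.9211]
[ 0.128  -0.0183 -0.1242]
wrist [(np.float64(0.3745019920318725), 68), (np.float64(0.3203422053231939), 70), (np.float64(0.23595505617977527), 66)]
[(0.57, array([0.4688, 0.3273, 0.035 ]))]
```

Emit:
apply_moves(
  commands=[
    [0,0,0,0.045,-0.006,0,0],
    [0,0,0,0.09,-0.012,0,0],
    [0,0,0,0.128,-0.018,0,0],
    [0,0,0,0.128,-0.018,-0.045,0],
    [0,0,0,0.128,-0.018,-0.09,0],
  ],
)

```text
time: 30.9
tool_pos: [0.5851, 0.3101, 0.1944]
ee_rot: [3.139, 0.005, 3.015]
wrist_force: [-0.3, 1.2, -0.3]
width: 0.0009
finger_force: 0.0
```

Emit:
apply_moves(
  commands=[
    [0,0,0,0,0,-0.035,0],
    [0,0,0,-0.04,0.005,-0.035,0],
    [0,0,0,-0.069,0.009,-0.036,0],
    [0,0,0,-0.089,0.0113,-0.042,0],
    [0,0,0,-0.109,0.014,-0.055,0],
  ],
)

```text
time: 31.4
tool_pos: [0.4749, 0.3242, 0.1407]
ee_rot: [3.14, 0.007, 3.016]
wrist_force: [3.2, -0.7, 0.1]
width: 0.0005
finger_force: 1.3
```

Emit:
apply_moves(
  commands=[
    [0,0,0,-0.015,0.002,-0.018,0],
    [0,0,0,-0.026,0.0033,-0.035,0],
    [0,0,0,-0.035,0.0044,-0.05,0],
    [0,0,0,-0.04,0.005,-0.058,0],
    [0,0,0,-0.04,0.005,-0.064,0],
  ],
)

```text
time: 31.9
tool_pos: [0.4327, 0.3292, 0.0781]
ee_rot: [3.141, 0.0, 3.017]
wrist_force: [-11.3, -6.8, 33.2]
width: 0.0006
finger_force: 16.6
```

Emit:
apply_moves(
  commands=[
    [0,0,0,0,0,-0.001,0],
    [0,0,0,0,0,-0.002,0],
    [0,0,0,0,0,-0.003,0],
    [0,0,0,0,0,-0.004,0],
    [0,0,0,0,0,-0.004,0],
  ],
)

```text
time: 32.4
tool_pos: [0.4328, 0.3292, 0.0782]
ee_rot: [3.141, 0.0, 3.016]
wrist_force: [-12.4, -6.4, 27.1]
width: 0.0006
finger_force: 14.3
```

Emit:
apply_moves(
  commands=[
    [0,0,0,0,0,0.045,0],
    [0,0,0,0,0,0.09,30],
    [0,0,-0.14,0,-0.045,0.107,65],
    [0,0,-0.28,-0.005,-0.09,0.107,65],
    [0,0,-0.42,-0.01,-0.135,0.107,65],
  ],
)

```text
time: 32.9
tool_pos: [0.424, 0.1929, 0.1793]
ee_rot: [3.14, 0.002, 2.591]
wrist_force: [1.0, -0.1, -0.6]
width: 0.0288
finger_force: 0.0
```

Emit:
apply_moves(
  commands=[
    [0,0,-0.14,-0.003,-0.036,0,65],
    [0,0,-0.28,-0.006,-0.072,0,65],
    [0,0,-0.42,-0.009,-0.108,0,65],
    [0,0,-0.56,-0.012,-0.144,0,65],
    [0,0,-0.7,-0.015,-0.18,0,65],
  ],
)

```text
time: 33.4
tool_pos: [0.4085, 0.0126, 0.1783]
ee_rot: [3.141, 0.001, 1.89]
wrist_force: [0.2, -0.4, 0.0]
width: 0.0605
finger_force: 0.0
```

Emit:
apply_moves(
  commands=[
    [0,0,-0.14,-0.003,-0.036,0,65],
    [0,0,-0.28,-0.006,-0.072,0,65],
    [0,0,-0.42,-0.009,-0.108,0,65],
    [0,0,-0.56,-0.012,-0.144,0,65],
    [0,0,-0.7,-0.015,-0.18,0,65],
  ],
)

```text
time: 33.9
tool_pos: [0.3935, -0.1676, 0.1782]
ee_rot: [3.141, 0.0, 1.19]
wrist_force: [1.3, 0.3, -0.0]
width: 0.0612
finger_force: 0.0
```

Emit:
apply_moves(
  commands=[
    [0,0,-0.14,-0.003,-0.036,0,65],
    [0,0,-0.28,-0.006,-0.072,0,65],
    [0,0,-0.42,-0.009,-0.108,0,65],
    [0,0,-0.56,-0.012,-0.144,0,65],
    [0,0,-0.7,-0.015,-0.18,0,65],
  ],
)

```text
time: 34.4
tool_pos: [0.3785, -0.3476, 0.1781]
ee_rot: [3.142, 0.0, 0.49]
wrist_force: [0.5, 0.8, 0.6]
width: 0.0607
finger_force: 0.0
```

Emit:
apply_moves(
  commands=[
    [0,0,-0.14,0,-0.002,0,65],
    [0,0,-0.28,0,-0.002,0,65],
    [0,0,-0.38,0,-0.002,0,65],
    [0,0,-0.38,0,-0.002,0,65],
    [0,0,-0.38,0,-0.002,0,65],
  ],
)

```text
time: 34.9
tool_pos: [0.3788, -0.3481, 0.1779]
ee_rot: [-3.141, 0.0, 0.118]
wrist_force: [0.4, -0.0, -0.8]
width: 0.0614
finger_force: 0.0
```

```bash
python3 -c "
from h import *
o=st();p=tongue('C')[0];print(p,p-o['tool_pos'])
s=snap('wrist')
for d in place_of('wrist','lidC_tongue')[:3]: print(d,unproj(s,d['pixel'],.0745))
print(proj(s,[p+[0,0,.0145]]))
s=snap('top')
for d in place_of('top','lidC_tongue')[:3]: print(d,unproj(s,d['pixel'],.0745))
print(lidang('top','A'),lidang('top','B'))
plan('C',63,45,10)
"
```

```text
t 34.9 tcp [ 0.3788 -0.3481  0.1779] zaxis [-0.0004  0.0001 -1.    ] yang -83.24 F [ 0.3589 -0.0377 -0.8126] w 0.0614 ff 0.0 q [-0.8533  0.0153  1.5003 -0.0002  1.6263  0.5996]
[ 0.378  -0.3478  0.06  ] [-0.0008  0.0003 -0.1179]
{'pixel': [259.4, 190.2], 'score': 0.7} [ 0.3803 -0.3472  0.0745]
[[259.671  192.2642]]
{'pixel': [399.5, 270.8], 'score': 0.86} [ 0.3721 -0.3394  0.0745]
[(np.float64(0.40525838621940163), 0), (np.float64(0.4026208766380479), 8), (np.float64(0.4025213867627195), 2)] [(np.float64(0.41250605913717886), 2), (np.float64(0.4109321620302587), 4), (np.float64(0.4081534772182254), 0)]
[ 0.0092 -0.078  -0.      0.0024  0.0003  0.0152]
[ 0.0183 -0.156  -0.      0.0064  0.0008  0.0302]
[ 0.0275 -0.234  -0.      0.012   0.0014  0.0449]
[ 0.0367 -0.312  -0.      0.0192  0.0023  0.0591]
[ 0.0458 -0.39   -0.      0.0278  0.0033  0.0726]
[ 0.0092 -0.078  -0.      0.01    0.0012  0.0127]
[ 0.0183 -0.156  -0.      0.0211  0.0025  0.0244]
[ 0.0275 -0.234  -0.      0.0334  0.0039  0.035 ]
[ 0.0367 -0.312  -0.      0.0467  0.0055  0.0444]
[ 0.0458 -0.39   -0.      0.0608  0.0071  0.0524]
```

Emit:
apply_moves(
  commands=[
    [0,0,0,0,0.001,-0.04,65],
    [0,0,0,0,0.001,-0.08,65],
    [0,0,0,0,0.001,-0.11,65],
    [0,0,0,0,0.001,-0.119,65],
    [0,0,0,0,0.001,-0.119,65],
  ],
)

```text
time: 35.7
tool_pos: [0.3781, -0.3464, 0.0575]
ee_rot: [-3.139, 0.002, 0.116]
wrist_force: [-0.2, 0.1, -0.1]
width: 0.0613
finger_force: 0.0
```

Emit:
apply_moves(
  commands=[
    [0,0,0,0,0,0,0],
    [0,0,0,0,0,0,0],
    [0,0,0,0,0,0,0],
    [0,0,0,0,0,0,0],
    [0,0,0,0,0,0,0],
  ],
)

```text
time: 36.2
tool_pos: [0.379, -0.3468, 0.0595]
ee_rot: [-3.141, -0.0, 0.116]
wrist_force: [-0.4, 8.4, 4.1]
width: 0.0246
finger_force: 4.1
```

Emit:
apply_moves(
  commands=[
    [0.0092,-0.078,0,0.0024,0.0003,0.0152,0],
    [0.0183,-0.156,0,0.0064,0.0008,0.0302,0],
    [0.0275,-0.234,0,0.012,0.0014,0.0449,0],
    [0.0367,-0.312,0,0.0192,0.0023,0.0591,0],
    [0.0458,-0.39,0,0.0278,0.0033,0.0726,0],
  ],
)

```text
time: 36.7
tool_pos: [0.404, -0.3434, 0.1294]
ee_rot: [-3.139, -0.388, 0.115]
wrist_force: [-2.1, -0.3, -7.0]
width: 0.0235
finger_force: 35.9
```

Emit:
apply_moves(
  commands=[
    [0.0092,-0.078,0,0.01,0.0012,0.0127,0],
    [0.0183,-0.156,0,0.0211,0.0025,0.0244,0],
    [0.0275,-0.234,0,0.0334,0.0039,0.035,0],
    [0.0367,-0.312,0,0.0467,0.0055,0.0444,0],
    [0.0458,-0.39,0,0.0608,0.0071,0.0524,0],
  ],
)

```text
time: 37.2
tool_pos: [0.4666, -0.3366, 0.1827]
ee_rot: [-3.139, -0.785, 0.114]
wrist_force: [-1.4, 0.4, -2.4]
width: 0.0021
finger_force: 1.2
```

Run:
```python
from h import *
st();print(tongue('C',np.radians(63),np.radians(45))[0])
for c in('scene','wrist','top'): print(c,lidang(c,'C'))
```

```text
t 37.2 tcp [ 0.4666 -0.3366  0.1827] zaxis [ 0.7019  0.0829 -0.7075] yang -83.36 F [-1.449   0.4068 -2.3654] w 0.0021 ff 1.2244640244171023 q [-1.1611 -0.1306  1.8363  0.7877  1.2694  0.1146]
[ 0.4666 -0.3374  0.185 ]
scene [(np.float64(0.40779675865089793), 72), (np.float64(0.40233867475097446), 68), (np.float64(0.3961352657004831), 74)]
wrist [(np.float64(0.6553471870248353), 70), (np.float64(0.5377358490566038), 72), (np.float64(0.47494276265581276), 68)]
top [(np.float64(0.195906432748538), 70), (np.float64(0.18181818181818182), 72), (np.float64(0.18165467625899281), 68)]
```

Emit:
apply_moves(
  commands=[
    [0,0,0,-0.02,-0.003,0.02,0],
    [0,0,0,-0.04,-0.005,0.04,0],
    [-0.0164,0.14,0,-0.051,-0.0064,0.05,0],
    [-0.033,0.28,0,-0.051,-0.0064,0.05,0],
    [-0.0493,0.42,0,-0.051,-0.0064,0.05,0],
  ],
)

```text
time: 37.85
tool_pos: [0.4156, -0.345, 0.237]
ee_rot: [3.136, -0.358, 0.114]
wrist_force: [-0.6, 0.4, -0.9]
width: 0.0006
finger_force: 0.0
```

Emit:
apply_moves(
  commands=[
    [-0.0164,0.14,0,0,0,0,0],
    [-0.033,0.28,0,0,0,0,0],
    [-0.0423,0.36,0,0,0,0,0],
    [-0.0423,0.36,0,0,0,-0.035,0],
    [-0.0423,0.36,0,0,0,-0.07,0],
  ],
)

```text
time: 38.35
tool_pos: [0.4186, -0.344, 0.1653]
ee_rot: [3.137, -0.002, 0.117]
wrist_force: [0.6, -0.3, -0.9]
width: 0.0004
finger_force: 0.0
```

Emit:
apply_moves(
  commands=[
    [0,0,0,0.0215,0.0025,0,0],
    [0,0,0,0.043,0.005,0,0],
    [0,0,0,0.065,0.0075,0,0],
    [0,0,0,0.086,0.01,0,0],
    [0,0,0,0.107,0.0125,0,0],
  ],
)

```text
time: 38.85
tool_pos: [0.5232, -0.331, 0.1644]
ee_rot: [3.14, 0.004, 0.115]
wrist_force: [-3.2, 0.6, -1.4]
width: 0.0003
finger_force: 1.5
```

Emit:
apply_moves(
  commands=[
    [0,0,0,0,0,0,0],
    [0,0,0,0,0,0,0],
    [0,0,0,-0.02,-0.002,0,0],
    [0,0,0,-0.04,-0.005,0.035,0],
    [0,0,0,-0.07,-0.008,0.08,0],
  ],
)

```text
time: 39.35
tool_pos: [0.4536, -0.3377, 0.2388]
ee_rot: [-3.138, 0.004, 0.116]
wrist_force: [-0.1, 0.1, 0.1]
width: 0.0007
finger_force: 0.0
```

Run:
```python
from h import *
st()
for c in('scene','wrist','top'):
    s=snap(c,c+'8');print(c,lidang(c,'C'))
    for n in('blue_mid',):
        for d in place_of(c,n)[:2]: print(c,n,d,unproj(s,d['pixel'],.035))
```

```text
t 39.35 tcp [ 0.4536 -0.3377  0.2388] zaxis [-0.0046  0.0034 -1.    ] yang -83.37 F [-0.1187  0.0826  0.1477] w 0.0007 ff 0.0 q [-0.7398  0.1226  1.2667 -0.0006  1.758   0.7152]
scene [(np.float64(0.35139712108382726), 104), (np.float64(0.3463687150837989), 102), (np.float64(0.3393258426966292), 100)]
scene blue_mid {'pixel': [115.5, 250.4], 'score': 0.62} [ 0.4536 -0.3328  0.035 ]
wrist [(np.float64(0.8269598470363289), 102), (np.float64(0.8058977984245607), 100), (np.float64(0.7327188940092166), 104)]
wrist blue_mid {'pixel': [253.5, 176.5], 'score': 0.81} [ 0.4539 -0.3329  0.035 ]
top [(np.float64(0.7755856966707768), 100), (np.float64(0.7258248009101251), 102), (np.float64(0.6986128625472888), 98)]
top blue_mid {'pixel': [395.1, 241.5], 'score': 0.58} [ 0.4512 -0.3398  0.035 ]
```

View pics/wrist8.png

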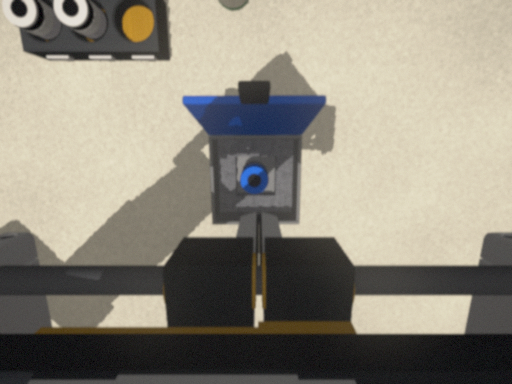

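Emit:
apply_moves(
  commands=[
    [0,0,0.14,0,0,0.02,0],
    [0,0,0.28,0,0,0.02,0],
    [0,0,0.42,0,0,0.02,30],
    [0,0,0.56,0,0,0.02,65],
    [0,0,0.7,0,0,0.02,65],
  ],
)

```text
time: 40.3
tool_pos: [0.4558, -0.338, 0.2588]
ee_rot: [-3.139, 0.0, 0.822]
wrist_force: [-1.3, 0.6, -0.9]
width: 0.0212
finger_force: 0.0
```

Emit:
apply_moves(
  commands=[
    [0,0,0.14,0,0,0,65],
    [0,0,0.28,0,0,0,65],
    [0,0,0.42,0,0,0,65],
    [0,0,0.56,0,0,0,65],
    [0,0,0.7,0,0,0,65],
  ],
)

```text
time: 40.8
tool_pos: [0.4558, -0.338, 0.2588]
ee_rot: [-3.139, -0.001, 1.522]
wrist_force: [1.1, -0.1, 0.9]
width: 0.0597
finger_force: 0.0
```

Emit:
apply_moves(
  commands=[
    [0,0,0.14,0,0,0,65],
    [0,0,0.28,0,0,0,65],
    [0,0,0.42,0,0,0,65],
    [0,0,0.56,0,0,0,65],
    [0,0,0.7,0,0,0,65],
  ],
)

```text
time: 41.3
tool_pos: [0.4558, -0.338, 0.2588]
ee_rot: [-3.141, -0.002, 2.222]
wrist_force: [-0.4, 0.7, -0.4]
width: 0.0611
finger_force: 0.0
```

Emit:
apply_moves(
  commands=[
    [0,0,0.14,0,0,0,65],
    [0,0,0.28,0,0,0,65],
    [0,0,0.42,0,0,0,65],
    [0,0,0.56,0,0,0,65],
    [0,0,0.7,0,0,0,65],
  ],
)

```text
time: 41.8
tool_pos: [0.4558, -0.338, 0.2588]
ee_rot: [3.14, -0.002, 2.922]
wrist_force: [0.5, 1.1, -0.4]
width: 0.061
finger_force: 0.0
```

Emit:
apply_moves(
  commands=[
    [0,0,0.14,0,0,0,65],
    [0,0,0.28,0,0,0,65],
    [0,0,0.28,0,0,0,65],
    [0,0,0.28,0,0,0,65],
    [0,0,0.28,0,0,0,65],
  ],
)

```text
time: 42.3
tool_pos: [0.4557, -0.3383, 0.2598]
ee_rot: [3.141, -0.0, -3.089]
wrist_force: [-0.2, -0.4, -0.6]
width: 0.0613
finger_force: 0.0
```

Run:
```python
from h import *
st()
s=snap('wrist','w9')
for d in place_of('wrist','blue_mid')[:1]: print(d,unproj(s,d['pixel'],.035))
for d in masks_of('wrist','blue_mid')[:1]: print(d['score'],d['extent'])
h=cv2.cvtColor(s['pixels'],cv2.COLOR_RGB2HSV)
u=proj(s,[.4535,-.336,.065])[0];yy,xx=np.mgrid[:384,:512]
b=((h[...,0]>95)&(h[...,0]<130)&(h[...,1]>100)&((xx-u[0])**2+(yy-u[1])**2<45**2)).astype(np.uint8)
k,l,stt,ce=cv2.connectedComponentsWithStats(b)
for i in range(1,k):
    if stt[i,4]>20: print(stt[i],ce[i],unproj(s,ce[i],.065), u)
```

```text
t 42.3 tcp [ 0.4557 -0.3383  0.2598] zaxis [-0.0003  0.0006 -1.    ] yang 93.0 F [-0.1638 -0.3606 -0.6343] w 0.0613 ff 0.0 q [-0.7386  0.1234  1.2246  0.0002  1.7942 -2.3617]
{'pixel': [259.7, 175.9], 'score': 0.71} [ 0.4591 -0.3345  0.035 ]
0.57 [247.3, 161.6, 271.6, 190.2]
[247 161  27  29 503] [260.3539 175.3618] [ 0.4532 -0.3341  0.065 ] [258.9645 175.5252]
```

View pics/w9.png

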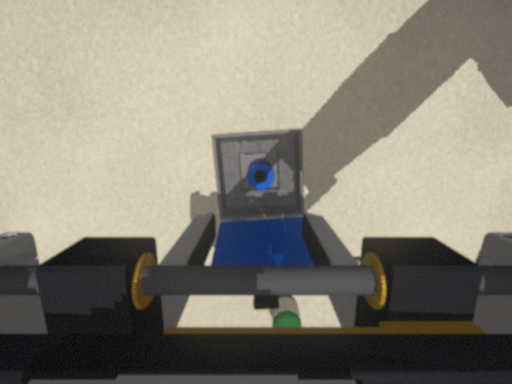

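Blue stands at (260,175) in case C, with the lid open behind it. I'll grasp it.

Emit:
apply_moves(
  commands=[
    [0,0,0,-0.001,0.004,-0.04,65],
    [0,0,0,-0.001,0.004,-0.08,65],
    [0,0,0,-0.001,0.004,-0.12,65],
    [0,0,0,-0.001,0.004,-0.145,65],
    [0,0,0,-0.001,0.004,-0.165,65],
  ],
)

```text
time: 42.95
tool_pos: [0.4537, -0.3336, 0.0928]
ee_rot: [3.139, -0.002, -3.088]
wrist_force: [0.6, 0.2, -0.4]
width: 0.0612
finger_force: 0.0
```

Emit:
apply_moves(
  commands=[
    [0,0,0,0,0,-0.02,65],
    [0,0,0,0,0,-0.04,65],
    [0,0,0,0,0,-0.059,65],
    [0,0,0,0,0,-0.059,65],
    [0,0,0,0,0,-0.059,40],
  ],
)

```text
time: 43.45
tool_pos: [0.4546, -0.3344, 0.0365]
ee_rot: [3.141, 0.0, -3.088]
wrist_force: [-0.9, 0.1, -0.2]
width: 0.0562
finger_force: 0.0
```

Emit:
apply_moves(
  commands=[
    [0,0,0,0,0,0,0],
    [0,0,0,0,0,0,0],
    [0,0,0,0,0,0,0],
    [0,0,0,0,0,0,0],
    [0,0,0,0,0,0,0],
  ],
)

```text
time: 43.95
tool_pos: [0.4555, -0.3353, 0.0379]
ee_rot: [-3.139, 0.003, -3.088]
wrist_force: [-0.0, -0.5, 5.6]
width: 0.0395
finger_force: 30.0
```

Emit:
apply_moves(
  commands=[
    [0,0,0,0,0,0.03,0],
    [0,0,0,0,0,0.07,0],
    [0,0,0,0,0,0.11,0],
    [0,0,0,0,0,0.134,0],
    [0,0,-0.1,0,0.03,0.134,0],
  ],
)

```text
time: 44.45
tool_pos: [0.456, -0.3078, 0.1744]
ee_rot: [-3.136, 0.006, 3.09]
wrist_force: [-0.2, -0.1, -1.9]
width: 0.0393
finger_force: 30.0
```

Emit:
apply_moves(
  commands=[
    [0,0,-0.14,0,0.03,0,0],
    [0,0,-0.28,0,0.06,0,0],
    [0,0,-0.42,0.01,0.09,0,0],
    [0,0,-0.56,0.03,0.12,0,0],
    [0,0,-0.7,0.05,0.142,0,0],
  ],
)

```text
time: 44.95
tool_pos: [0.5042, -0.1603, 0.1694]
ee_rot: [-3.141, -0.002, 2.39]
wrist_force: [-0.3, -0.4, -1.9]
width: 0.0396
finger_force: 30.0
```

Emit:
apply_moves(
  commands=[
    [0,0,-0.14,0.03,0,0,0],
    [0,0,-0.28,0.06,0,0,0],
    [0,0,-0.42,0.09,0,0,0],
    [0,0,-0.56,0.12,0,0,0],
    [0,0,-0.7,0.134,0,0,0],
  ],
)

```text
time: 45.45
tool_pos: [0.6398, -0.1617, 0.1679]
ee_rot: [-3.139, -0.001, 1.691]
wrist_force: [-0.3, 0.2, -1.7]
width: 0.0394
finger_force: 30.0
```

Emit:
apply_moves(
  commands=[
    [0,0,-0.011,0,0,-0.02,0],
    [0,0,-0.011,0,0,-0.04,0],
    [0,0,-0.011,0,0,-0.05,0],
    [0,0,-0.011,0,0,-0.05,0],
    [0,0,-0.011,0,0,-0.05,0],
  ],
)

```text
time: 45.95
tool_pos: [0.6385, -0.1624, 0.1203]
ee_rot: [-3.141, 0.0, 1.685]
wrist_force: [-0.0, 0.8, -0.9]
width: 0.0397
finger_force: 30.0
```

Run:
```python
from h import *
o=st()
I=[]
for c in('scene','wrist'):
    s=snap(c);a=s['pixels'][:,:,::-1].copy()
    h=cv2.cvtColor(s['pixels'],cv2.COLOR_RGB2HSV)
    top=o['tool_pos']+[0,0,.029];u=proj(s,[top])[0];yy,xx=np.mgrid[:384,:512]
    b=((h[...,0]>95)&(h[...,0]<130)&(h[...,1]>100)&((xx-u[0])**2+(yy-u[1])**2<50**2)).astype(np.uint8)
    k,l,stt,ce=cv2.connectedComponentsWithStats(b)
    for i in range(1,k):
        if stt[i,4]>20: print(c,stt[i],ce[i],unproj(s,ce[i],top[2]),u)
    for d in place_of(c,'blue_mid')[:1]: print(c,d,unproj(s,d['pixel'],o['tool_pos'][2]-.001))
    if c=='scene': a=cv2.resize(a[150:300,130:330],(512,384))
    I.append(a)
cv2.imwrite('pics/p10.png',cv2.resize(np.hstack(I),(800,300)))
```

```text
t 45.95 tcp [ 0.6385 -0.1624  0.1203] zaxis [-0.0005 -0.0002 -1.    ] yang 6.52 F [-0.0303  0.7658 -0.8953] w 0.0397 ff 29.996291399002075 q [-0.3349  0.3574  1.2165 -0.0004  1.5681 -0.4487]
scene [196 230  10  13  66] [200.197  236.3333] [ 0.6459 -0.1752  0.1493] [202.321  231.4037]
scene {'pixel': [205.5, 239.3], 'score': 0.77} [ 0.6451 -0.1618  0.1193]
wrist [ 227  197   64   69 2657] [258.8811 231.3903] [ 0.6384 -0.1555  0.1493] [257.7348 242.0094]
wrist {'pixel': [254.8, 222.3], 'score': 0.76} [ 0.6362 -0.1607  0.1193]
```

View pics/p10.png

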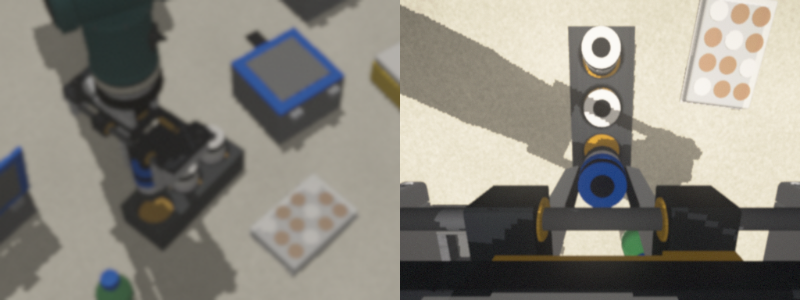

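Blue is held upright over cup 3, with its ring hole at about (602,186) in the wrist panel, roughly 2 mm to +y. I'll correct for that and insert it.

Emit:
apply_moves(
  commands=[
    [0,0,0,0,-0.002,-0.015,0],
    [0,0,0,0,-0.002,-0.03,0],
    [0,0,0,0,-0.002,-0.037,0],
    [0,0,0,0,-0.002,-0.044,0],
    [0,0,0,0,-0.002,-0.051,0],
  ],
)

```text
time: 46.65
tool_pos: [0.6385, -0.1643, 0.0683]
ee_rot: [-3.141, 0.0, 1.685]
wrist_force: [-0.4, 1.1, -1.8]
width: 0.0393
finger_force: 30.0
```

Emit:
apply_moves(
  commands=[
    [0,0,0,0,0,-0.004,0],
    [0,0,0,0,0,-0.008,0],
    [0,0,0,0,0,-0.011,0],
    [0,0,0,0,0,-0.014,0],
    [0,0,0,0,0,-0.016,0],
  ],
)

```text
time: 47.15
tool_pos: [0.6388, -0.1645, 0.0558]
ee_rot: [3.141, 0.001, 1.685]
wrist_force: [-3.8, 0.5, 6.1]
width: 0.0399
finger_force: 30.0
```

Emit:
apply_moves(
  commands=[
    [0,0,0,0,0,-0.002,0],
    [0,0,0,0,0,-0.004,0],
    [0,0,0,0,0,-0.005,0],
    [0,0,0,0,0,-0.006,0],
    [0,0,0,0,0,-0.006,0],
  ],
)

```text
time: 47.65
tool_pos: [0.6389, -0.1645, 0.0508]
ee_rot: [3.14, 0.001, 1.685]
wrist_force: [-4.9, 1.7, 8.2]
width: 0.0395
finger_force: 30.0
```

Emit:
apply_moves(
  commands=[
    [0,0,0,0,0,0.002,0],
    [0,0,0,0,0,0.002,65],
    [0,0,0,0,0,0.002,65],
    [0,0,0,0,0,0.002,65],
    [0,0,0,0,0,0.03,65],
  ],
)

```text
time: 48.15
tool_pos: [0.6355, -0.1634, 0.072]
ee_rot: [-3.132, -0.004, 1.685]
wrist_force: [0.0, 0.0, 0.3]
width: 0.0608
finger_force: 0.0
```

Emit:
apply_moves(
  commands=[
    [0,0,0,0,0,0.03,65],
    [0,0,0,0,0.001,0.03,0],
    [0,0,0,0,0.001,0.03,0],
    [0,0,0,0,0.001,0.03,0],
    [0,0,0,0,0.001,0.03,0],
  ],
)

```text
time: 48.65
tool_pos: [0.6377, -0.1631, 0.1052]
ee_rot: [-3.138, -0.001, 1.685]
wrist_force: [0.4, 0.4, 0.1]
width: 0.0328
finger_force: 0.0
```

Emit:
apply_moves(
  commands=[
    [0,0,0,0,0,0,0],
    [0,0,0,0,0,-0.01,0],
    [0,0,0,0,0,-0.02,0],
    [0,0,0,0,0,-0.028,0],
    [0,0,0,0,0,-0.029,0],
  ],
)

```text
time: 49.15
tool_pos: [0.6388, -0.1634, 0.0781]
ee_rot: [3.141, 0.0, 1.685]
wrist_force: [-1.0, -0.6, 7.6]
width: 0.0003
finger_force: 4.2
```

Emit:
apply_moves(
  commands=[
    [0,0,0,0,0,-0.002,0],
    [0,0,0,0,0,-0.004,0],
    [0,0,0,0,0,-0.005,0],
    [0,0,0,0,0,-0.005,0],
    [0,0,0,0,0,-0.005,0],
  ],
)

```text
time: 49.65
tool_pos: [0.6398, -0.1637, 0.0781]
ee_rot: [3.137, 0.002, 1.685]
wrist_force: [-4.0, 3.2, 15.9]
width: 0.0003
finger_force: 7.5
```

Emit:
apply_moves(
  commands=[
    [0,0,0,0,0,0.045,0],
    [0,0,0,0,0,0.09,0],
    [0,0,0,0,0,0.135,0],
    [0,0,0,0,0,0.18,0],
    [0,0,0,0,0,0.197,0],
  ],
)

```text
time: 50.15
tool_pos: [0.6399, -0.1639, 0.2762]
ee_rot: [3.134, 0.004, 1.685]
wrist_force: [-0.3, 0.0, 0.6]
width: 0.0003
finger_force: 0.0
```

Emit:
apply_moves(
  commands=[
    [0,0,0,-0.016,-0.045,0,0],
    [0,0,0,-0.032,-0.09,0,0],
    [0,0,0,-0.048,-0.135,0,0],
    [0,0,0,-0.054,-0.16,0,0],
    [0,0,0,-0.054,-0.16,-0.04,0],
  ],
)

```text
time: 50.65
tool_pos: [0.5853, -0.3293, 0.2357]
ee_rot: [3.133, 0.01, 1.679]
wrist_force: [0.7, -0.4, 0.9]
width: 0.0005
finger_force: 0.0
```

Emit:
apply_moves(
  commands=[
    [0,0,0,0,0,-0.035,0],
    [0,0,0,0,0,-0.07,0],
    [0,0,0,-0.03,-0.0035,-0.07,0],
    [0,0,0,-0.05,-0.006,-0.07,0],
    [0,0,0,-0.07,-0.008,-0.07,0],
  ],
)

```text
time: 51.15
tool_pos: [0.5145, -0.3307, 0.1582]
ee_rot: [3.141, -0.002, 1.685]
wrist_force: [3.2, 0.4, -2.5]
width: 0.0001
finger_force: 1.4
```

Emit:
apply_moves(
  commands=[
    [0,0,0,-0.02,-0.0023,-0.001,0],
    [0,0,0,-0.035,-0.004,-0.005,0],
    [0,0,0,-0.05,-0.006,-0.013,0],
    [0,0,0,-0.063,-0.0074,-0.024,0],
    [0,0,0,-0.075,-0.0088,-0.036,0],
  ],
)

```text
time: 51.65
tool_pos: [0.4405, -0.3402, 0.1242]
ee_rot: [3.138, 0.001, 1.685]
wrist_force: [2.7, 0.3, 1.3]
width: 0.0006
finger_force: 1.2
```

Emit:
apply_moves(
  commands=[
    [0,0,0,-0.009,-0.001,-0.016,0],
    [0,0,0,-0.017,-0.002,-0.03,0],
    [0,0,0,-0.023,-0.003,-0.04,0],
    [0,0,0,-0.025,-0.003,-0.046,0],
    [0,0,0,-0.025,-0.003,-0.048,0],
  ],
)

```text
time: 52.15
tool_pos: [0.4146, -0.3432, 0.0785]
ee_rot: [3.141, 0.0, 1.684]
wrist_force: [-4.1, 3.6, 16.8]
width: 0.0006
finger_force: 8.4
```

Emit:
apply_moves(
  commands=[
    [0,0,0,0,0,-0.001,0],
    [0,0,0,0,0,-0.002,0],
    [0,0,0,0,0,-0.003,0],
    [0,0,0,0,0,-0.004,0],
    [0,0,0,0,0,-0.004,0],
  ],
)

```text
time: 52.65
tool_pos: [0.4146, -0.3433, 0.0783]
ee_rot: [3.141, 0.002, 1.685]
wrist_force: [-6.8, 7.5, 24.6]
width: 0.0005
finger_force: 12.1
```

Lid C is shut. I'll retreat and do a final check.

Emit:
apply_moves(
  commands=[
    [0,0,0,0,0,0.045,0],
    [0,0,0,0,0,0.09,0],
    [0,0,0,-0.04,0,0.135,0],
    [0,0,0,-0.08,0.01,0.17,0],
    [0,0,0,-0.1,0.02,0.18,0],
  ],
)

```text
time: 53.15
tool_pos: [0.3137, -0.3239, 0.2553]
ee_rot: [3.141, 0.004, 1.684]
wrist_force: [0.4, -0.6, 1.3]
width: 0.0005
finger_force: 0.0
```

Emit:
apply_moves(
  commands=[
    [0,0,0,0,0.03,0.02,0],
    [0,0,0,0,0.06,0.02,0],
    [0,0,0,0,0.06,0.02,0],
    [0,0,0,0,0.06,0.02,0],
    [0,0,0,0,0.06,0.02,0],
  ],
)

```text
time: 53.65
tool_pos: [0.3146, -0.2637, 0.2715]
ee_rot: [-3.14, -0.0, 1.684]
wrist_force: [0.0, -0.4, -0.1]
width: 0.0005
finger_force: 0.0
```

Run:
```python
from h import *
st()
I=[]
for c in('scene','top'):
    s=snap(c);I.append(s['pixels'][:,:,::-1])
    for n in('wellplate','tipbox','bottle'):
        for d in place_of(c,n)[:1]: print(c,n,round(d['score'],2),unproj(s,d['pixel'],0)[:2])
    rings(s,z=.078,near=[(.632,-.105)],c=c)
    print([lidang(c,n)[0] for n in 'ABC'])
cv2.imwrite('pics/p11.png',cv2.resize(np.hstack(I),(800,300)))
a=cv2.resize(I[0][90:330,90:390],(800,600));cv2.imwrite('pics/p12.png',a)
```

```text
t 53.65 tcp [ 0.3146 -0.2637  0.2715] zaxis [-0.0014  0.0003 -1.    ] yang 6.51 F [ 0.003  -0.4498 -0.0663] w 0.0005 ff 0.0 q [-0.8352 -0.2288  1.5374 -0.0009  1.8341 -0.949 ]
scene wellplate 0.87 [ 0.7842 -0.0159]
scene tipbox 0.96 [0.7293 0.3002]
scene bottle 0.57 [ 0.7104 -0.2736]
[(np.float64(0.3809980806142035), 0), (np.float64(0.3919732441471572), 2), (np.float64(0.4000979431929481), 0)]
top wellplate 0.7 [ 0.7823 -0.0281]
top tipbox 0.71 [0.7332 0.2909]
top bottle 0.74 [ 0.7057 -0.2809]
top ring [308 166  12  13  60] [ 0.6324 -0.1057]
top ring [286 168  13  13  63] [ 0.6255 -0.0473]
[(np.float64(0.4043517679057117), 0), (np.float64(0.4132751937984496), 2), (np.float64(0.32979214780600463), 0)]
```

View pics/p12.png

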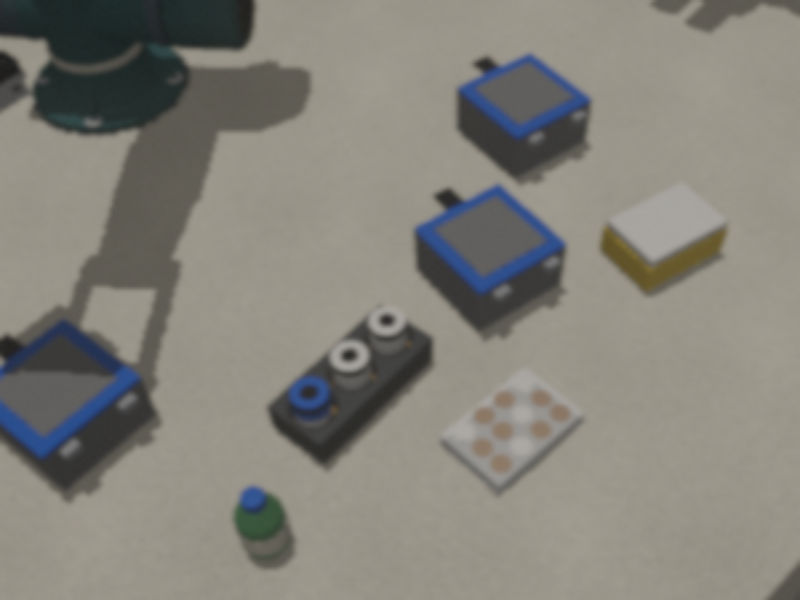

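The picture shows all three lids shut and three objectives upright in the cups: blue at (309,398), white at (350,360) and white at (387,322). The bystanders are where they were.

```bash
python3 -c "
from bench import *
print(close_job())"
```

```text
the job is handed in; nothing more can be done
None
```

The job is handed in: the two white-banded objectives and the blue one stand upright in their own cups, pressed fully home; red and green are still in cases A and B, all three lids are shut, and the other things on the bench look undisturbed in the final picture.

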